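# Cover the slide staining dish

### The job

Lift the loaded slide rack off the drip tray by its wire handle, stand it gently on the floor of the steel staining dish and fold the handle down flat so that nothing stands up into the lid. Then take the lid from the sloping draining stand and set it down gently on the dish, square and seated home all round, without knocking the tube rack, the bottle or the cup out of place.

Things in the scene. Friction and masses are not known exactly. Their poses are not given: they have to be found in the camera images.
- dish: open rectangular stainless staining dish, loose on the bench, 0.9 kg, outside 126 (x) x 109 (y) x 51 mm high, with an 8 mm lug on each end, walls and floor 5 mm, so inside 116 x 99 x 46 mm deep. Origin at the centre of its underside, x along its long side, z up
- dish_rim (a point): centre of the dish's mouth at the height of its rim (51 mm above the dish's underside), axes as the dish's
- rack: steel slide rack, loose, 0.3 kg, full of upright glass slides (tops 29 mm above its underside, over the middle 64 x 76 mm). 108 (x) x 82 (y) mm, 93 wide over the handle's legs. Starts on a fixed tray, 180 x 150, rim 10, floor 4 mm. Origin centre of underside, x along long side, z up. Fits the dish long side to long side, either way round, 3 to 4 mm spare each side
- rack_center (a point): the rack's centre, 15 mm above its underside
- rack_bar (a point): centre of the grip bar of the rack's wire handle: round, 10 mm thick, 60 mm long along the rack's y, top of a U of 4 mm wire with legs 46 mm long, pivoted on the rack's long sides (x = 0, y = +-44 mm, 25 mm above its underside). Upright, the bar is 71 mm above the rack's underside
- bail (a joint): angle of the rack's wire handle: 0 upright, +1.57 flat towards the rack's +x end, -1.57 flat towards its -x end. Either will do: the bar then lies over the rack's end, between slides and dish end wall, 25 mm above the rack's underside. Stiff (0.06 N m, about 1.3 N at the bar), stays where left. The lid seats only with it within about 0.25 rad of flat
- lid: steel lid, loose, 0.28 kg: plate 128 (x) x 111 (y) x 4 mm; lip below it 7 mm deep, 113 x 96 outside, drops into the dish's mouth with 1.5 mm spare each side, either way round. Origin centre of the plate's underside (rests on the rim). Starts top up on a fixed wire stand (150 x 135, 100 high) sloping 30 degrees, its low edge, with a 14 mm ledge, away from the robot; lid x points down the slope
- lid_handle (a point): centre of the lid's bar handle: a black bar 12 mm thick (lid x), 74 mm long (lid y) and 10 mm high, on two posts 60 mm apart, its centre 31 mm above the plate's underside, with 22 mm free under it; z points out of the lid's top
- tube_rack: bystander: yellow plastic test tube rack, 60 x 200 x 65 mm, with tubes to 102 mm high; origin at the centre of its underside
- stain_bottle: bystander: amber bottle, 58 mm across, 115 mm high; origin at the centre of its underside
- cup: bystander: grey cup, 76 mm across, 75 mm high; origin at the centre of its underside
Things that resemble listed ones, but are neither listed nor needed, are in the scene too. Leave any red look-alike of the dish alone.

How it is judged:
By the outcome, as a careful person would: the job done as asked, in the order asked, and still so for the second after the job is handed in, with the robot touching nothing.
It also fails if it takes over 72 s, if anything falls off the work surface, if the arm or the gripper's body presses on something with over 40 N, if the wrist force passes 120 N, or if a joint passes its speed limit or range.

### The arm

A 6-joint arm with a two-finger parallel gripper is mounted at the origin on the work surface. World frame = base frame: x ahead of the robot, y to its left, z up, the work surface at z = 0. Lengths are in m, angles in rad, forces in N, time in s.
With the tool pointing down it reaches from about 0.225 to 0.875 m from the base axis. Payload 3.4 kg.
Tool frame: the origin (TCP) lies between the finger pads; the fingertips stand 25 mm ahead of it and the grasp point (between the pads) lies 6 mm ahead of it (manip.tips_ahead is the distance from the TCP to the fingertips, in m); z points along the fingers, x is the direction in which the jaws open and shut, and the axes are right-handed (so a half turn about z gives the same grasp; the last joint's range is limited). The gripper opens to 85 mm and grips with 20 to 120 N. Pads are 22 mm wide; open, the fingers measure 114 mm over their backs; the gripper's body (76 mm by 85 mm) begins 54 mm behind the grasp point. The pads swing forward as they close: fully open they stand 13 mm farther back than shut.
Start: joints at [1.159, 0.276, 1.505, -0, 1.361, -0.121], TCP at [0.165, 0.551, 0.256] pointing down, gripper open.
Joint ranges: [-2.89, 2.89], [-0.75, 2.08], [0.22, 2.7], [-1.18, 4.32], [0.11, 2.71], [-2.7, 2.7]. Speed limits (rad/s): [2.57, 2.57, 3.14, 3.14, 3.14, 3.14].

### API

Orientations are given as a unit quaternion [w, x, y, z].
In Python, from rig import manip gives the robot as it stands. The module is installed in compiled form; this text tells all that it offers.
- The arm moves only by the tool send_rows, never from a script. Its argument "plan" is a list of rows, each an object with "linear": the shift along the tool's x, y, z in m, a list of three; "delta_rot": the turn, a rotation vector about the tool's x, y, z in degrees, a list of three; "fingers": the finger opening in m, from 0 to 0.0854. A call has 1 to 12 rows; each row shifts and turns the pose as measured when the row begins, along the tool's axes as they then stand; what a row does not reach is not made up. A row lasts 1/12 s, in which the tool goes at most 41.7 mm and 7.16 degrees, less where a joint would pass 70% of its speed; a pose out of reach is approached as far as the arm can. A call with a gripper value outside its range is refused whole. The fingers move at their own pace and stop on an object; "force" is the grip in N (left out, the last holds). Time passes only in rows, so rows that do not move let the fingers close. It gives the time, the measured TCP pose, the force and the opening at its end, in the units of the state.
- manip.get_state(): the state, without advancing time (a new reading comes with each control period).
- manip.get_image(name): name is "scene" or "top" or "wrist"; returns the picture (384x512x3 uint8, red, green, blue); there is no depth.
- manip.camera_info(name): a dict with "K" (3x3 intrinsics, pixels), "rvec" (rotation vector, rad) and "tvec" (3), from world to camera coordinates, as OpenCV has them. Camera axes: x right, y down, z forward; pixel columns grow to the right and rows downward; lengths in m; the calibration is good to about 2 mm. A picture is of the moment at which its call begins: read the wrist's pose just before it. camera_info takes no time and is no camera call; for the wrist camera it gives the pose at the moment of the call.
- manip.sign_off(): hands the job in, once; it reports no verdict.
Trained networks look in the newest picture that a camera, given by its name, has taken for a name from the list of things; names that differ only in an ending like _2 or _b are one class to them, and where a whole thing is asked for, a point or a joint stands for the part that bears it (a point fixed in the world has none). Each returns a list of dicts, best first, with "p" (0 to 1); they miss things now and then, are a little off and sometimes report something else, mostly with a low value. They report only what shows in the picture. A call takes as long as a camera call. They do not tell look-alikes from the thing itself.
- manip.find_in(thing, camera): "extent" ([left, top, right, bottom] in pixels, round what is visible of it).
- manip.masks_of(thing, camera): "pixels" (384x512 bool, what is visible of it) and "extent" ([left, top, right, bottom] in pixels, round what is visible of it).
The state is a dict: "clock": time; "qpos": joint angles; "qd": joint speeds; "effort": joint torques, N m; "position": TCP position; "ee_rot": TCP orientation; "contact_force": force on the tool from outside, world axes, zero at the start; "moment": the same for the moment, N m; "width": finger opening in m.
Only numpy, scipy, OpenCV 4.12 (cv2) and the standard library are available. Lean on these libraries where they do the work, as an engineer would, in place of code of your own. Each camera call takes 0.05 s, during which the arm holds its last target. There are 200 camera calls.

## Working session

There is one attempt and no reset: what is moved stays moved. The work goes in short steps, Python scripts to look and compute and a tool call to move; the robot and the scene stay as the last step left them, time stands still between calls to the robot, and variables do not carry over. Pictures are saved under pics/ and viewed, about 8 in all and at most 12, crops included, and the job is handed in when it is done.

Besides the shell and the picture viewer there is one more tool, called after "Call:" as name([rows], argument=value, ...), one row to a line, values as JSON. send_rows: Moves the arm, as the interface text tells. Its arguments: {"type":"object","properties":{"plan":{"type":"array","items":{"type":"object","properties":{"linear":{"type":"array","items":{"type":"number"}},"delta_rot":{"type":"array","items":{"type":"number"}},"fingers":{"type":"number"}}}},"force":{"type":"number"}},"required":["plan"]}

```bash
mkdir -p pics; python3 - <<'E'
from rig import manip
import cv2,numpy as np
s=manip.get_state();print(s['clock'],s['position'],s['ee_rot'],s['width'])
a=manip.get_image("scene");b=manip.get_image("top")
cv2.imwrite("pics/a.png",cv2.cvtColor(cv2.resize(a,(800,600)),cv2.COLOR_RGB2BGR))
cv2.imwrite("pics/b.png",cv2.cvtColor(cv2.resize(b,(800,600)),cv2.COLOR_RGB2BGR))
for c in ("scene","top","wrist"):
    i=manip.camera_info(c);R=cv2.Rodrigues(np.array(i['rvec']))[0];print(c,np.round(i['K'],1).tolist(),(-R.T@np.array(i['tvec']).ravel()).round(3),R.round(3).tolist())
for t in ("dish","rack","rack_bar","lid","lid_handle","tube_rack","stain_bottle","cup"):
    for r in manip.find_in(t,"top"): print(t,r['p'],np.round(r['extent']))
print(manip.get_state()['clock'])
E
```

```text
0.0 [0.16466163 0.55040762 0.25543898] [ 4.61423610e-04  8.02088086e-01  5.97205034e-01 -7.97754993e-04] 0.08534330665550817
scene [[493.8, 0.0, 257.5], [0.0, 493.8, 190.4], [0.0, 0.0, 1.0]] [1.089 0.679 0.963] [[-0.797, 0.603, 0.013], [0.416, 0.565, -0.713], [-0.438, -0.563, -0.701]]
top [[412.7, 0.0, 256.3], [0.0, 412.7, 185.5], [0.0, 0.0, 1.0]] [ 0.49  -0.03   1.221] [[0.02, -1.0, -0.007], [-0.998, -0.019, -0.058], [0.057, 0.008, -0.998]]
wrist [[282.7, 0.0, 258.1], [0.0, 282.7, 190.8], [0.0, 0.0, 1.0]] [0.09  0.573 0.374] [[0.287, 0.958, -0.002], [0.913, -0.273, 0.304], [0.291, -0.089, -0.953]]
dish 0.97 [371. 107. 413. 155.]
dish 0.87 [235. 159. 283. 209.]
dish 0.57 [152. 251. 208. 297.]
rack 0.81 [138. 173. 172. 218.]
rack_bar 0.52 [139. 189. 170. 199.]
lid 0.86 [334. 176. 389. 221.]
lid_handle 0.93 [335. 176. 386. 219.]
tube_rack 0.96 [211.  95. 277. 126.]
tube_rack 0.61 [333. 173. 388. 218.]
stain_bottle 0.55 [306.  98. 331. 124.]
cup 0.83 [141.  95. 172. 127.]
0.5
```

View pics/a.png

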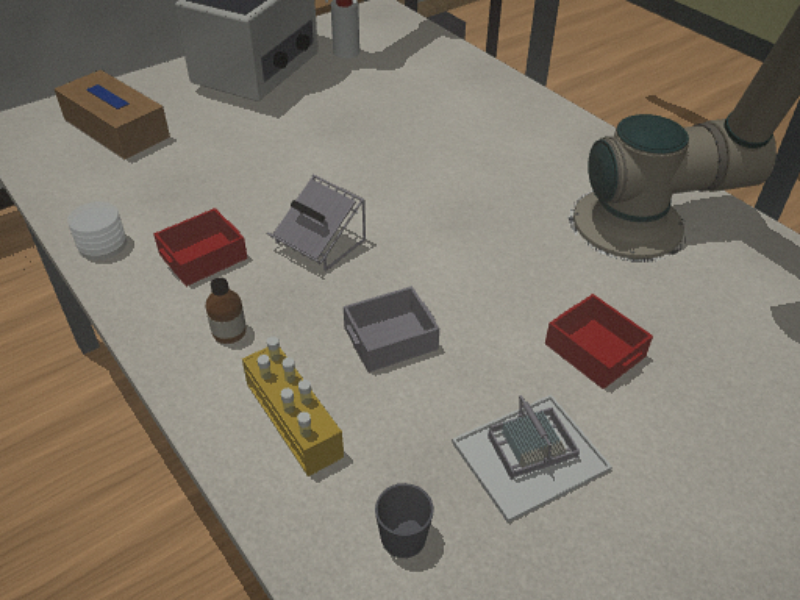

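View pics/b.png

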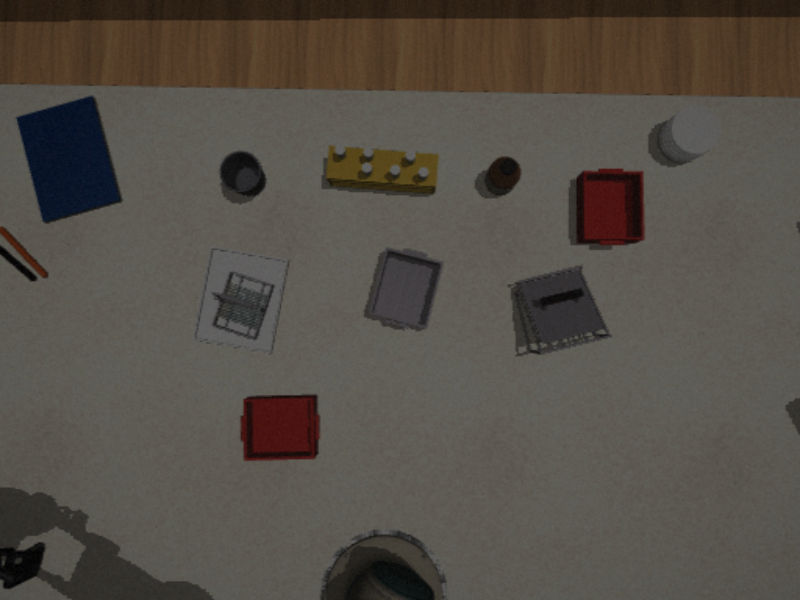

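The top view (800 px scale) shows:
- **Dish:** the grey one at (405,288). The red look-alikes at (610,207) and (280,427) are to be left alone.
- **Rack:** the only one, on the tray at (245,305). Its handle is roughly upright.
- **Lid:** on the stand at (570,300).
- **Other boxy or stacked things:** white stack (690,135), blue pad (70,160).

Next I'll fit rough poses from the masks.

```bash
cat > h.py <<'E'
from rig import manip
import cv2,numpy as np
from scipy.optimize import minimize
from scipy.spatial.transform import Rotation as Ro
def cam(c):
    i=manip.camera_info(c);return np.array(i['K']),np.array(i['rvec'],float).reshape(3),np.array(i['tvec'],float).reshape(3)
def proj(P,C): return cv2.projectPoints(np.asarray(P,float).reshape(-1,3),C[1],C[2],C[0],None)[0].reshape(-1,2)
def back(px,z,C):
    K,r,t=C;R=cv2.Rodrigues(r)[0];o=-R.T@t
    d=(R.T@np.linalg.inv(K)@np.c_[np.atleast_2d(px),np.ones(len(np.atleast_2d(px)))].T).T
    return o+d*((z-o[2])/d[:,2])[:,None]
def pick(t,c,near=None):
    L=manip.masks_of(t,c)
    if not L: return None
    if near is not None:
        L=sorted(L,key=lambda r:np.hypot(*(np.array(r['extent']).reshape(2,2).mean(0)-near)))
    return np.array(L[0]['pixels'])
def box(x,y,z0,z1): return np.array([[a*x/2,b*y/2,z] for a in(-1,1) for b in(-1,1) for z in(z0,z1)])
DISH=np.r_[box(126,109,0,51)]/1e3
def hullmask(m):
    p=np.argwhere(m)[:,::-1].astype(np.int32);return p
def fit(P,views,x0,z=0,S=4):
    """views: (C,mask); fits x,y,yaw by hull IoU"""
    V=[]
    for C,m in views:
        h=cv2.convexHull(np.argwhere(m)[:,::-1].astype(np.float32)).reshape(-1,2)
        V.append((C,h))
    def cost(v):
        X=Ro.from_euler('z',v[2]).apply(P)+[v[0],v[1],z];c=0
        for C,h in V:
            q=cv2.convexHull(proj(X,C).astype(np.float32)).reshape(-1,2)
            A=cv2.contourArea(q)+0;B=cv2.contourArea(h)
            I=cv2.intersectConvexConvex(q,h)[0];c+=1-I/(A+B-I)
        return c/len(V)
    best=None
    for dy in(-.3,0,.3):
        s=np.array([[x0[0],x0[1],x0[2]+dy]]*4);s[1,0]+=.02;s[2,1]+=.02;s[3,2]+=.2
        r=minimize(cost,s[0],method='Nelder-Mead',options=dict(initial_simplex=s,xatol=1e-5,fatol=1e-6))
        if best is None or r.fun<best.fun: best=r
    return best.x,best.fun
def tool():
    s=manip.get_state();q=s['ee_rot'];return np.array(s['position']),Ro.from_quat([q[1],q[2],q[3],q[0]]),s
def to(p,R=None):
    """print tool-frame shift/turn to reach TCP p, rotation R"""
    p0,R0,s=tool();d=R0.inv().apply(np.array(p)-p0);r=(R0.inv()*R).as_rotvec(degrees=True) if R is not None else np.zeros(3)
    print('shift mm',(d*1e3).round(1),'turn deg',r.round(2),'rows',max(np.linalg.norm(d)/.0417,np.linalg.norm(r)/7.16).round(2))
def down(yaw):
    """tool down, tool x at yaw in world"""
    return Ro.from_euler('z',yaw)*Ro.from_euler('x',np.pi)
def save(img,n,ext=None,k=1.5625):
    if ext: img=img[ext[1]:ext[3],ext[0]:ext[2]]
    cv2.imwrite('pics/'+n,cv2.cvtColor(cv2.resize(img,None,fx=k,fy=k,interpolation=cv2.INTER_CUBIC),cv2.COLOR_RGB2BGR))
E
python3 - <<'E'
from h import *
T=cam('top');S=cam('scene')
a=manip.get_image('top');b=manip.get_image('scene')
md=pick('dish','top',(259,184));ms=pick('dish','scene',(250,210))
x0=[*back([259,184],.04,T)[0][:2],-.15]
print('dish',fit(DISH,[(T,md),(S,ms)],x0),fit(DISH,[(T,md)],x0),fit(DISH,[(S,ms)],x0))
RB=np.r_[box(108,82,4,34)]/1e3
print('rack approx',back([155,195],.03,T)[0])
print('lid handle',back([360,191],.1,T)[0])
for n,m in(('r',pick('rack','top')),('l',pick('lid','top'))):
    if m is not None:
        p=np.argwhere(m)[:,::-1].astype(np.float32);print(n,cv2.minAreaRect(p),len(p))
v=a[170:225,130:180];print(v.shape)
c=np.hstack([cv2.resize(a[160:230,125:195],(400,400),interpolation=cv2.INTER_CUBIC),cv2.resize(b[245:325,290:370],(400,400),interpolation=cv2.INTER_CUBIC)])
save(c,'c.png',k=1)
p,R,s=tool();print(p,R.as_matrix().round(3).tolist())
E
```

```text
dish (array([ 0.56277341, -0.03025335, -0.22601348]), np.float64(0.04889721989476342)) (array([ 0.56157456, -0.03059587, -0.23186608]), np.float64(0.06801610935815461)) (array([ 0.5633794 , -0.02918189, -0.23378757]), np.float64(0.022386163935549597))
rack approx [0.52491431 0.27224175 0.03      ]
lid handle [ 0.54465096 -0.30245545  0.1       ]
r ((154.0, 195.0), (32.88768768310547, 36.68241500854492), 18.434947967529297) 682
l ((358.9999694824219, 195.5), (43.323204040527344, 41.42583465576172), 71.56504821777344) 1644
(55, 50, 3)
[0.16487691 0.55087922 0.25633855] [[0.287, 0.958, 0.0], [0.958, -0.287, 0.0], [0.0, 0.0, -1.0]]
```

View pics/c.png

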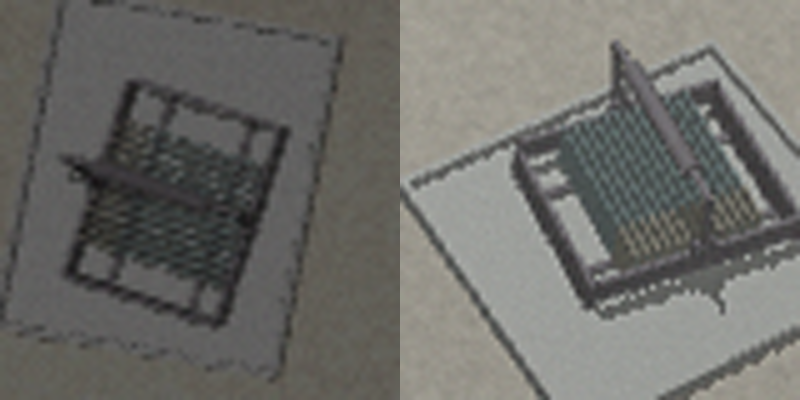

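The crop shows the grey rack on the tray with its handle upright. The frame's long side runs from crop pixel (70,272) to (135,85), a yaw of about -0.33. The choice is confirmed, so I'll move the tool over it.

Call:
send_rows([
  {"delta_rot": [0, 0, 7.1]},
  {"delta_rot": [0, 0, 7.1]},
  {"delta_rot": [0, 0, 7.1]},
  {"delta_rot": [0, 0, 7.1]},
  {"delta_rot": [0, 0, 7.1]},
  {"delta_rot": [0, 0, 7.1]},
  {"delta_rot": [0, 0, 7.1]},
  {"delta_rot": [0, 0, 7.1]},
  {"delta_rot": [0, 0, 7.1]},
  {"delta_rot": [0, 0, 7.1]},
  {"delta_rot": [0, 0, 7.1]},
  {"delta_rot": [0, 0, 7.1]},
])

```text
$.plan[0]: bad value
```

```bash
python3 - <<'E'
from h import *
p,R,s=tool();print(s['clock'],p,s['qpos'],R.as_matrix()[:,0].round(3));to([.525,.272,.23],down(-.33))
E
```

```text
0.8 [0.16487691 0.55087922 0.25633855] [ 1.15899535e+00  2.75883227e-01  1.50489759e+00  5.10481234e-06
  1.36071821e+00 -1.21022185e-01] [0.287 0.958 0.   ]
shift mm [-163.9  425.    26.3] turn deg [-0.   -0.   92.25] rows 12.88
```

Call:
send_rows([
  {"linear": [-0.0136, 0.0355, 0.002], "delta_rot": [0, 0, 7.1], "fingers": 0.06},
  {"linear": [-0.0091, 0.0369, 0.002], "delta_rot": [0, 0, 7.1], "fingers": 0.06},
  {"linear": [-0.0045, 0.0377, 0.002], "delta_rot": [0, 0, 7.1], "fingers": 0.06},
  {"linear": [0.0002, 0.038, 0.002], "delta_rot": [0, 0, 7.1], "fingers": 0.06},
  {"linear": [0.0049, 0.0377, 0.002], "delta_rot": [0, 0, 7.1], "fingers": 0.06},
  {"linear": [0.0095, 0.0368, 0.002], "delta_rot": [0, 0, 7.1], "fingers": 0.06},
  {"linear": [0.014, 0.0353, 0.002], "delta_rot": [0, 0, 7.1], "fingers": 0.06},
  {"linear": [0.0182, 0.0333, 0.002], "delta_rot": [0, 0, 7.1], "fingers": 0.06},
  {"linear": [0.0222, 0.0308, 0.002], "delta_rot": [0, 0, 7.1], "fingers": 0.06},
  {"linear": [0.0259, 0.0278, 0.002], "delta_rot": [0, 0, 7.1], "fingers": 0.06},
  {"linear": [0.0291, 0.0244, 0.002], "delta_rot": [0, 0, 7.1], "fingers": 0.06},
  {"linear": [0.0319, 0.0206, 0.002], "delta_rot": [0, 0, 7.1], "fingers": 0.06},
])

```text
clock: 1.8
position: [0.5313, 0.2628, 0.2312]
ee_rot: [-0.005, 0.994, -0.11, -0.0]
contact_force: [0.8, 0.6, -0.4]
width: 0.0604
```

```bash
python3 - <<'E'
from h import *
p,R,s=tool();print(s['clock'],p,s['qpos'],R.as_matrix()[:,0].round(3));to([.525,.272,.23],down(-.33))
W=cam('wrist');a=manip.get_image('wrist');save(a,'d.png')
for t in('rack','rack_bar'):
    for r in manip.masks_of(t,'wrist'):
        q=np.argwhere(r['pixels'])[:,::-1].astype(np.float32);print(t,r['p'],r['extent'],cv2.minAreaRect(q),len(q))
np.savez('W.npz',K=W[0],r=W[1],t=W[2])
E
```

```text
1.8 [0.53134344 0.26281664 0.23120912] [0.33708484 0.31459298 1.51180094 0.00881059 1.31117998 0.55570709] [ 0.976 -0.219 -0.001]
shift mm [-8.2 -7.6  1.3] turn deg [-0.53  0.09  6.25] rows 0.88
rack 0.94 [209.0, 123.2, 302.6, 216.4] ((250.810546875, 168.46710205078125), (94.4376449584961, 91.75040435791016), 6.483074188232422) 4146
rack_bar 0.59 [251.3, 122.2, 266.8, 217.4] ((257.7809143066406, 169.592529296875), (12.282139778137207, 92.97853088378906), 2.97373104095459) 809
```

View pics/d.png

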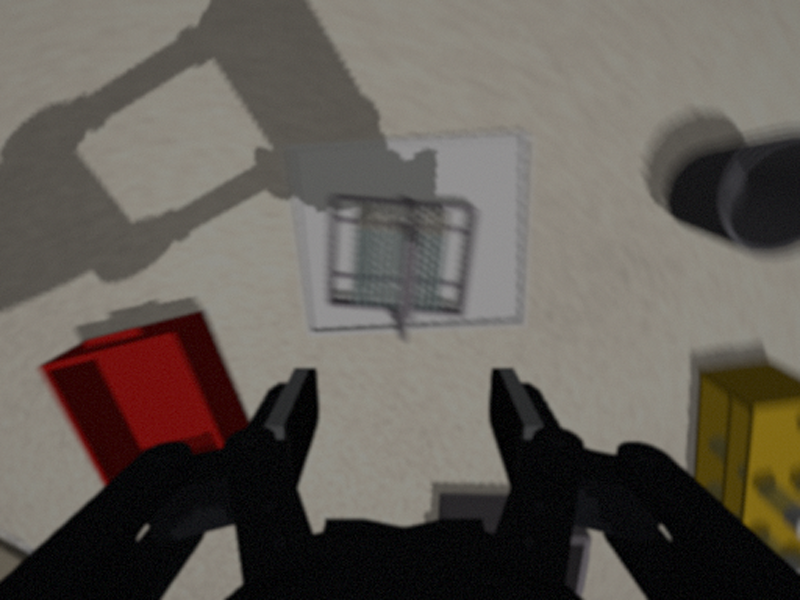

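The view from above the rack shows the rack at (400,254) with its bar from about (410,228) to (403,338), and the tray below. The picture is blurred because the arm was still moving. I'll settle and refine.

Call:
send_rows([
  {"linear": [-0.008, -0.0076, 0.02], "delta_rot": [-0.5, 0, 6.2], "fingers": 0.06},
  {"linear": [0, 0, 0.01], "delta_rot": [0, 0, 0], "fingers": 0.06},
  {"linear": [0, 0, 0], "delta_rot": [0, 0, 0], "fingers": 0.06},
  {"linear": [0, 0, 0], "delta_rot": [0, 0, 0], "fingers": 0.06},
])

```text
clock: 2.28
position: [0.5245, 0.2727, 0.2003]
ee_rot: [-0.0, 0.987, -0.161, -0.001]
contact_force: [-0.0, -0.6, -0.3]
width: 0.06
```

```bash
python3 - <<'E'
from h import *
p,R,s=tool();print(s['clock'],p,R.as_matrix()[:,0].round(3),R.as_matrix()[:,2].round(4))
W=cam('wrist');a=manip.get_image('wrist');save(a,'e.png',(180,90,340,250),3.75)
for t in('rack','rack_bar'):
    for r in manip.masks_of(t,'wrist'):
        q=np.argwhere(r['pixels'])[:,::-1].astype(np.float32);print(t,r['p'],r['extent'],cv2.minAreaRect(q),len(q))
for z in(.025,.03,.079): print(z,back([[256.9,162.6]],z,W))
E
```

```text
2.2833 [0.52450297 0.27272986 0.20030831] [ 0.948 -0.317 -0.003] [-0.0025  0.0013 -1.    ]
rack 0.83 [209.4, 133.0, 311.2, 234.2] ((261.61993408203125, 183.5181121826172), (101.55159759521484, 103.26394653320312), 87.27368927001953) 5732
rack_bar 0.77 [261.8, 133.5, 274.3, 236.3] ((267.2311096191406, 182.93649291992188), (102.18167114257812, 14.182211875915527), 88.66777801513672) 1008
0.025 [[0.52793402 0.28745506 0.025     ]]
0.03 [[0.52830261 0.28845042 0.03      ]]
0.079 [[0.53191484 0.29820493 0.079     ]]
```

View pics/e.png

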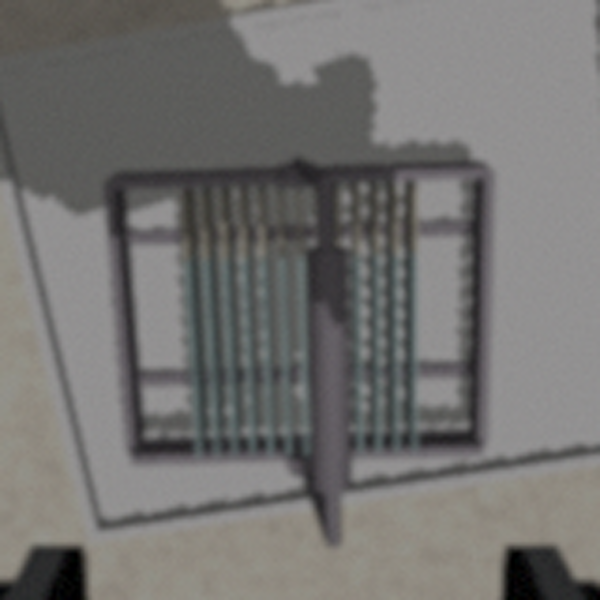

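The crop shows the rack frame corners at crop pixels (107,178), (493,168), (485,450) and (133,460). The grip bar runs from (327,250) to about (333,485), upright. I'll convert these to positions and check them against the known sizes.

```bash
python3 - <<'E'
from h import *
W=cam('wrist');f=lambda L:np.array(L)/3.75+[180,90]
for z in(.019,.029,.034):
    c=back(f([(107,178),(493,168),(485,450),(133,460)]),z,W);print(z,c.mean(0).round(4),[np.linalg.norm(c[i]-c[(i+1)%4]).round(4) for i in range(4)],[np.degrees(np.arctan2(*(c[b]-c[a])[1::-1])).round(1) for a,b in((0,1),(3,2),(1,2),(0,3))])
b=back(f([(327,250),(333,485),(335,545),(327,180)]),.075,W);print(b.round(4),(b[0]+b[1])/2,(b[2]+b[3])/2,np.linalg.norm(b[0]-b[1]),np.linalg.norm(b[2]-b[3]),np.degrees(np.arctan2(*(b[1]-b[0])[1::-1])))
E
```

```text
0.019 [0.5286 0.2712 0.019 ] [np.float64(0.1085), np.float64(0.0849), np.float64(0.1075), np.float64(0.0854)] [np.float64(-17.1), np.float64(-16.8), np.float64(-107.0), np.float64(-106.3)]
0.029 [0.5293 0.2736 0.029 ] [np.float64(0.1049), np.float64(0.082), np.float64(0.1039), np.float64(0.0826)] [np.float64(-17.1), np.float64(-16.8), np.float64(-107.0), np.float64(-106.3)]
0.034 [0.5297 0.2749 0.034 ] [np.float64(0.1031), np.float64(0.0806), np.float64(0.1021), np.float64(0.0812)] [np.float64(-17.1), np.float64(-16.8), np.float64(-107.0), np.float64(-106.3)]
[[0.543  0.2993 0.075 ]
 [0.526  0.2422 0.075 ]
 [0.5213 0.2263 0.075 ]
 [0.548  0.3148 0.075 ]] [0.53448489 0.27078813 0.075     ] [0.53467724 0.27050758 0.075     ] 0.05958692442213225 0.09242454255791178 -106.58345687772172
```

```bash
python3 - <<'E'
from h import *
to([.5345,.2708,.082],down(-.295))
E
```

```text
shift mm [  9.4  -1.  119.2] turn deg [-0.1   0.06 -1.7 ] rows 2.87
```

Call:
send_rows([
  {"linear": [0.0094, -0.001, 0.03], "delta_rot": [-0.1, 0, -1.7], "fingers": 0.06},
  {"linear": [0, 0, 0.03], "delta_rot": [0, 0, 0], "fingers": 0.06},
  {"linear": [0, 0, 0.03], "delta_rot": [0, 0, 0], "fingers": 0.05},
  {"linear": [0, 0, 0.02], "delta_rot": [0, 0, 0], "fingers": 0.04},
  {"linear": [0, 0, 0.009], "delta_rot": [0, 0, 0], "fingers": 0.03},
  {"linear": [0, 0, 0], "delta_rot": [0, 0, 0], "fingers": 0.02},
  {"linear": [0, 0, 0], "delta_rot": [0, 0, 0], "fingers": 0.0},
  {"linear": [0, 0, 0], "delta_rot": [0, 0, 0], "fingers": 0.0},
  {"linear": [0, 0, 0], "delta_rot": [0, 0, 0], "fingers": 0.0},
  {"linear": [0, 0, 0], "delta_rot": [0, 0, 0], "fingers": 0.0},
], force=50)

```text
clock: 3.27
position: [0.5413, 0.2746, 0.0891]
ee_rot: [-0.005, 0.99, -0.141, 0.009]
contact_force: [0.0, 0.0, -3.4]
width: 0.008
```

```bash
python3 - <<'E'
from h import *
p,R,s=tool();print(s['clock'],p,R.as_matrix().round(3).tolist(),s['width'],s['contact_force']);to([.5345,.2708,.082],down(-.295))
E
```

```text
3.2667 [0.54127528 0.27464976 0.08913314] [[0.96, -0.28, 0.019], [-0.28, -0.96, 0.007], [0.016, -0.012, -1.0]] 0.008024896548677338 [ 0.00841841  0.01117496 -3.38117432]
shift mm [-5.5  5.7  7. ] turn deg [-0.72 -0.91  0.64] rows 0.25
```

Call:
send_rows([
  {"linear": [0, 0, 0], "delta_rot": [0, 0, 0], "fingers": 0.0},
  {"linear": [0, 0, 0], "delta_rot": [0, 0, 0], "fingers": 0.0},
])

```text
clock: 3.43
position: [0.542, 0.2749, 0.0905]
ee_rot: [-0.006, 0.99, -0.141, 0.01]
contact_force: [1.2, 0.0, -2.7]
width: 0.0083
```

```bash
python3 - <<'E'
from h import *
W=cam('wrist');a=manip.get_image('wrist');save(a,'f.png',(130,100,390,330),2.6)
p,R,s=tool();print(s['clock'],p,s['width'],s['contact_force'])
E
```

```text
3.4833 [0.54210517 0.27486996 0.09055789] 0.00768235609007507 [ 0.24127988  0.247538   -4.49110437]
```

View pics/f.png

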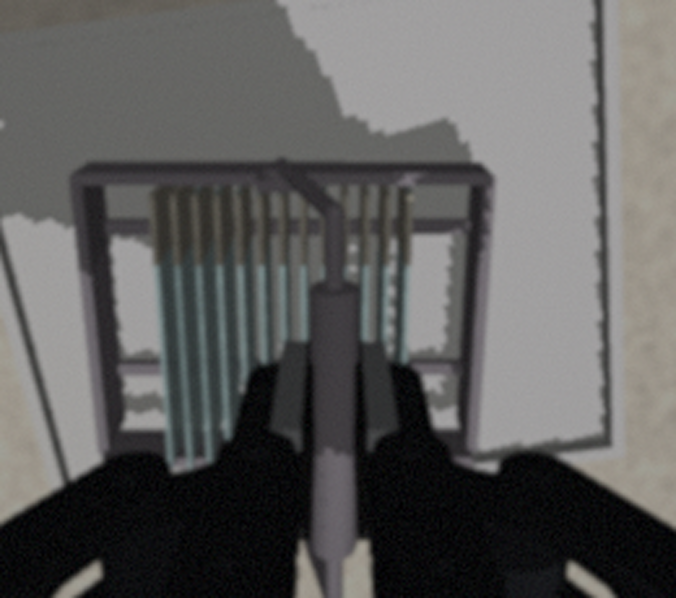

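The bar is held at crop pixel (335,400) between the pads, and the handle leans a little towards +x. Lifting now.

Call:
send_rows([
  {"linear": [0, 0, -0.01], "delta_rot": [0, 0, 0], "fingers": 0.0},
  {"linear": [0, 0, -0.02], "delta_rot": [0, 0, 0], "fingers": 0.0},
  {"linear": [0, 0, -0.025], "delta_rot": [0, 0, 0], "fingers": 0.0},
  {"linear": [0, 0, -0.025], "delta_rot": [0, 0, 0], "fingers": 0.0},
  {"linear": [0, 0, -0.02], "delta_rot": [0, 0, 0], "fingers": 0.0},
  {"linear": [0, 0, -0.01], "delta_rot": [0, 0, 0], "fingers": 0.0},
  {"linear": [0, 0, 0], "delta_rot": [0, 0, 0], "fingers": 0.0},
], force=70)

```text
clock: 4.07
position: [0.5386, 0.2733, 0.2084]
ee_rot: [-0.005, 0.99, -0.141, 0.009]
contact_force: [0.7, 0.8, -3.2]
width: 0.0071
```

```bash
python3 - <<'E'
from h import *
p,R,s=tool();print(s['clock'],p,R.as_matrix()[:,2].round(4),s['width'],s['contact_force']);to([.566,-.031,.21],down(-.23))
W=cam('wrist');np.savez('Wl.npz',im=manip.get_image('wrist'),p=p,R=R.as_matrix(),K=W[0],r=W[1],t=W[2])
save(manip.get_image('wrist'),'g.png',(130,100,390,330),2.6)
E
```

```text
4.0667 [0.5385873  0.27330663 0.20839099] [ 0.0197  0.0073 -0.9998] 0.007133457809929067 [ 0.71655467  0.80478699 -3.22495682]
shift mm [111.5 284.5  -3.3] turn deg [-0.69 -0.99 -3.07] rows 7.33
```

View pics/g.png

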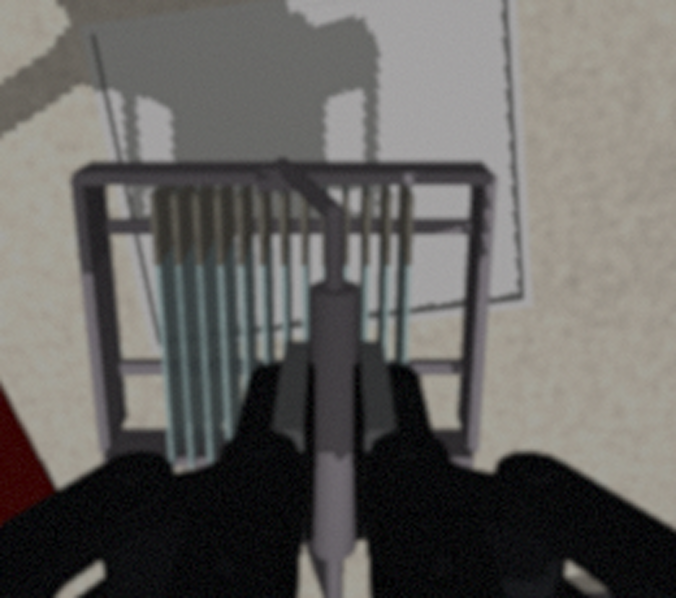

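The rack is lifted and unchanged in the grip, with frame corners at crop pixels (75,168), (495,168), (473,455) and (103,458). Next I'll work out its pose relative to the tool.

```bash
cat >> h.py <<'E'
def rackrel():
    d=np.load('Wl.npz');C=(d['K'],d['r'],d['t']);return d['p'],Ro.from_matrix(d['R']),C
E
python3 - <<'E'
from h import *
p,R,C=rackrel()
f=lambda L:np.array(L)/2.6+[130,100]
for z in(.132,.137,.142,.147):
    c=back(f([(75,165),(495,165),(473,457),(103,460)]),z,C);m=c.mean(0);print(z,m.round(4),[np.linalg.norm(c[i]-c[(i+1)%4]).round(4) for i in range(4)],[np.degrees(np.arctan2(*(c[b]-c[a])[1::-1])).round(1) for a,b in((0,1),(3,2),(1,2),(0,3))],'rel tool',R.inv().apply(m-p).round(4))
print('tool yaw',np.degrees(np.arctan2(*R.as_matrix()[1::-1,0])))
b=back(f([(335,290),(336,555)]),.2024,C);print(b,np.linalg.norm(b[0]-b[1]))
E
```

```text
0.132 [0.5248 0.2674 0.132 ] [np.float64(0.1137), np.float64(0.0915), np.float64(0.1136), np.float64(0.0917)] [np.float64(-16.4), np.float64(-16.4), np.float64(-106.8), np.float64(-106.8)] rel tool [-0.0129  0.0105  0.0761]
0.137 [0.5257 0.2694 0.137 ] [np.float64(0.1108), np.float64(0.0892), np.float64(0.1107), np.float64(0.0894)] [np.float64(-16.4), np.float64(-16.4), np.float64(-106.8), np.float64(-106.8)] rel tool [-0.0125  0.0082  0.0711]
0.142 [0.5265 0.2715 0.142 ] [np.float64(0.1079), np.float64(0.0869), np.float64(0.1078), np.float64(0.087)] [np.float64(-16.4), np.float64(-16.4), np.float64(-106.8), np.float64(-106.8)] rel tool [-0.0122  0.006   0.0661]
0.147 [0.5274 0.2735 0.147 ] [np.float64(0.105), np.float64(0.0845), np.float64(0.1049), np.float64(0.0847)] [np.float64(-16.4), np.float64(-16.4), np.float64(-106.8), np.float64(-106.8)] rel tool [-0.0119  0.0037  0.0612]
tool yaw -16.25276703901427
[[0.54692647 0.29927562 0.2024    ]
 [0.53079669 0.24301697 0.2024    ]] 0.0585252633522021
```

Call:
send_rows([
  {"linear": [0.006, 0.015, 0], "delta_rot": [0, 0, -0.3], "fingers": 0.0},
  {"linear": [0.01, 0.025, 0], "delta_rot": [0, 0, -0.3], "fingers": 0.0},
  {"linear": [0.0125, 0.032, 0], "delta_rot": [0, 0, -0.3], "fingers": 0.0},
  {"linear": [0.0125, 0.032, 0], "delta_rot": [0, 0, -0.3], "fingers": 0.0},
  {"linear": [0.0125, 0.032, 0], "delta_rot": [0, 0, -0.4], "fingers": 0.0},
  {"linear": [0.0125, 0.032, 0], "delta_rot": [0, 0, -0.4], "fingers": 0.0},
  {"linear": [0.0125, 0.032, 0], "delta_rot": [0, 0, -0.3], "fingers": 0.0},
  {"linear": [0.0125, 0.032, 0], "delta_rot": [0, 0, -0.3], "fingers": 0.0},
  {"linear": [0.011, 0.028, 0], "delta_rot": [0, 0, -0.3], "fingers": 0.0},
  {"linear": [0.007, 0.018, 0], "delta_rot": [0, 0, -0.2], "fingers": 0.0},
  {"linear": [0.003, 0.008, 0], "delta_rot": [0, 0, 0], "fingers": 0.0},
  {"linear": [0, 0, 0], "delta_rot": [0, 0, 0], "fingers": 0.0},
])

```text
clock: 5.17
position: [0.5656, -0.0436, 0.1866]
ee_rot: [-0.003, 0.994, -0.111, -0.007]
contact_force: [-0.5, -0.1, -3.8]
width: 0.0068
```

```bash
python3 - <<'E'
from h import *
p,R,s=tool();print(s['clock'],p,R.as_matrix()[:,2].round(4),s['width'],s['contact_force']);to([.574,-.034,.16],down(-.23))
print('yaw',np.degrees(np.arctan2(*R.as_matrix()[1::-1,0])))
W=cam('wrist');im=manip.get_image('wrist');np.savez('Wd.npz',im=im,p=p,R=R.as_matrix(),K=W[0],r=W[1],t=W[2])
save(im,'i.png',(130,100,390,330),2.6)
E
```

```text
5.1667 [ 0.5655551  -0.04360417  0.18661161] [-0.0134  0.0078 -0.9999] 0.006845115324567796 [-0.5400463  -0.06381519 -3.82447812]
shift mm [  6.5 -11.1  26.6] turn deg [-0.27  0.85  0.46] rows 0.71
yaw -12.713086066436103
```

View pics/i.png

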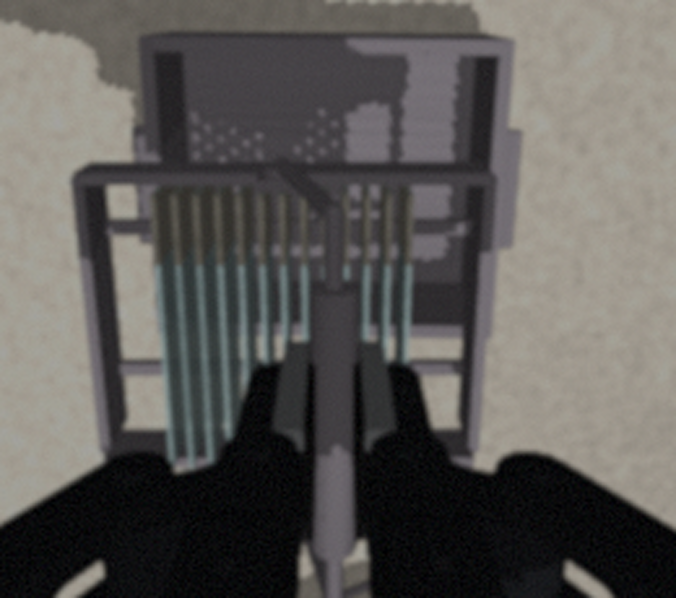

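The dish shows beneath the rack, with outer rim corners at crop pixels (140,36), (515,40) and (490,333). The tool has picked up about 2° of tilt, which I'll undo.

```bash
cat > plan.py <<'E'
from h import *
pl,Rl,C=rackrel()
f=lambda L:np.array(L)/2.6+[130,100]
d=np.load('Wd.npz');Cd=(d['K'],d['r'],d['t'])
E
python3 - <<'E'
from plan import *
c=back(f([(140,36),(515,40),(490,335)]),.051,Cd)
print('dish corners',c.round(4),'sizes',np.linalg.norm(c[0]-c[1]),np.linalg.norm(c[1]-c[2]),'ctr',(c[0]+c[2])/2,'yaw',np.degrees(np.arctan2(*(c[1]-c[0])[1::-1])),np.degrees(np.arctan2(*(c[1]-c[2])[1::-1]))-90)
# inner corners top
c=back(f([(160,55),(500,57)]),.051,Cd);print('inner top',np.linalg.norm(c[0]-c[1]),c)
im=np.load('Wd.npz')['im']
E
```

```text
dish corners [[ 0.5153  0.0365  0.051 ]
 [ 0.6377  0.0077  0.051 ]
 [ 0.6126 -0.0973  0.051 ]] sizes 0.12574109297859995 0.10795064817062167 ctr [ 0.56394123 -0.03039357  0.051     ] yaw -13.260631942901497 -13.469894440582877
inner top 0.11480670860809927 [[0.52010654 0.02907538 0.051     ]
 [0.63198021 0.00329045 0.051     ]]
```

```bash
python3 - <<'E'
from plan import *
b=back(f([(335,288),(336,555)]),.191,C);bc=b.mean(0);print(b.round(4),np.linalg.norm(b[0]-b[1]),bc)
for z in (.137,.142,.147):
    m=back(f([(75,165),(495,165),(473,457),(103,460)]),z,C).mean(0);g=np.radians(-16.5)
    v=(m-bc)[:2];print(z,m,'rack-bar along rack x,y',v@[np.cos(g),np.sin(g)],v@[-np.sin(g),np.cos(g)])
# pivot-leg outer point near (283,160) y=+46.5 at h=25; near rail rows
for px,z in(((283,160),.147),((283,165),.147),((335,212),.191)):
    q=back(f([px]),z,C)[0];v=(q-bc)[:2];print(px,v@[np.cos(g),np.sin(g)],v@[-np.sin(g),np.cos(g)])
E
```

```text
[[0.546  0.2954 0.191 ]
 [0.5283 0.2336 0.191 ]] 0.06425351630628745 [0.53717386 0.26449711 0.191     ]
0.137 [0.52566177 0.26943363 0.137     ] rack-bar along rack x,y -0.012440064792533206 0.0014636289573340831
0.142 [0.52651115 0.27145666 0.142     ] rack-bar along rack x,y -0.012200229602647238 0.0036445838521849566
0.147 [0.52736054 0.27347968 0.147     ] rack-bar along rack x,y -0.011960394412761284 0.005825538747035883
(283, 160) -0.012489877763449087 0.049396870995405205
(283, 165) -0.012509434669478289 0.048128852749092135
(335, 212) -0.0003629119919030176 0.04783127301578472
```

```bash
cat >> plan.py <<'E'
RL=Ro.from_euler('z',3.05,degrees=True)*Rl
E
python3 - <<'E'
from plan import *
to([.5764,-.026,.155],RL)
E
```

```text
shift mm [  7.8 -18.4  31.4] turn deg [0.41 1.87 0.51] rows 0.89
```

Call:
send_rows([
  {"linear": [0.004, -0.009, 0], "delta_rot": [0.2, 0.9, 0.25], "fingers": 0.0},
  {"linear": [0.004, -0.009, 0.005], "delta_rot": [0.2, 0.9, 0.25], "fingers": 0.0},
  {"linear": [0, 0, 0.01], "delta_rot": [0, 0, 0], "fingers": 0.0},
  {"linear": [0, 0, 0.01], "delta_rot": [0, 0, 0], "fingers": 0.0},
  {"linear": [0, 0, 0.004], "delta_rot": [0, 0, 0], "fingers": 0.0},
  {"linear": [0, 0, 0], "delta_rot": [0, 0, 0], "fingers": 0.0},
])

```text
clock: 5.72
position: [0.5761, -0.0163, 0.1538]
ee_rot: [-0.008, 0.994, -0.112, 0.007]
contact_force: [-0.3, -0.3, -3.2]
width: 0.0072
```

```bash
python3 - <<'E'
from plan import *
p,R,s=tool();print(s['clock'],p,s['width'],s['contact_force']);to([.5764,-.026,.155],RL)
im=manip.get_image('wrist');save(im,'j.png',(130,100,390,330),2.6)
E
```

```text
5.7167 [ 0.57606665 -0.01625379  0.15376042] 0.007239293861418269 [-0.33287481 -0.25619213 -3.18368046]
shift mm [ 2.5  9.4 -1.4] turn deg [-0.31  0.23  0.3 ] rows 0.24
```

View pics/j.png

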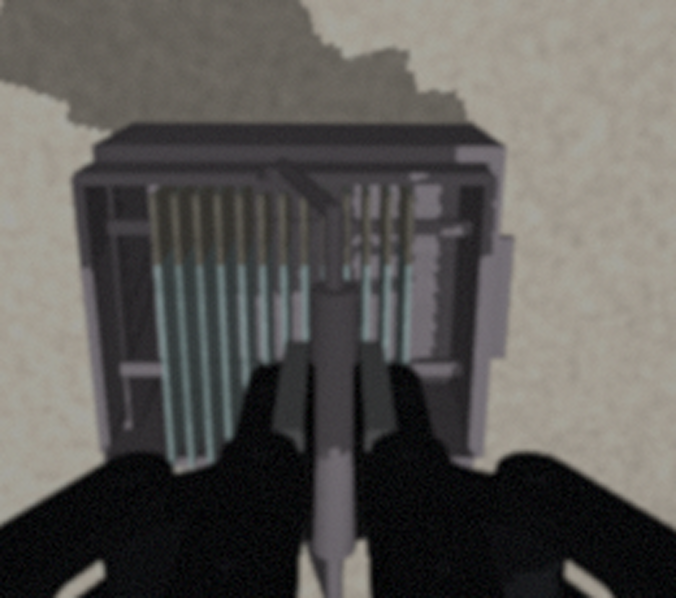

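```bash
python3 - <<'E'
from plan import *
W=cam('wrist')
c=back(f([(97,147),(504,147)]),.051,W);print(c,np.linalg.norm(c[0]-c[1]),np.degrees(np.arctan2(*(c[1]-c[0])[1::-1])))
g=np.radians(-13.35);m=c.mean(0)[:2]-54.5e-3*np.array([-np.sin(g),np.cos(g)]);print('dish ctr',m)
# rack near rail top corners now: same pixels as lifted
p,R,s=tool();k=back(f([(75,165),(495,165),(473,457),(103,460)]),.0875,W);print('rack ctr',k.mean(0),'tcp',p)
E
```

```text
[[0.51569814 0.03569512 0.051     ]
 [0.63693788 0.00764626 0.051     ]] 0.12444199799936334 -13.026223542905607
dish ctr [ 0.56373402 -0.0313566 ]
rack ctr [ 0.56375909 -0.01832327  0.0875    ] tcp [ 0.5759864  -0.01621796  0.15397274]
```

Call:
send_rows([
  {"linear": [0.001, 0.004, 0], "delta_rot": [-0.3, 0.2, 0.3], "fingers": 0.0},
  {"linear": [0.001, 0.004, 0], "delta_rot": [0, 0, 0], "fingers": 0.0},
  {"linear": [0, 0.001, 0], "delta_rot": [0, 0, 0], "fingers": 0.0},
  {"linear": [0, 0, 0], "delta_rot": [0, 0, 0], "fingers": 0.0},
  {"linear": [0, 0, 0], "delta_rot": [0, 0, 0], "fingers": 0.0},
])

```text
clock: 6.18
position: [0.5764, -0.0269, 0.1547]
ee_rot: [-0.005, 0.993, -0.115, 0.01]
contact_force: [-0.1, 0.9, -4.1]
width: 0.007
```

```bash
python3 - <<'E'
from plan import *
p,R,s=tool();print(s['clock'],p,s['width'],s['contact_force']);to([.5767,-.026,.150],RL)
E
```

```text
6.1833 [ 0.57640875 -0.0268528   0.15471031] 0.007028208500481575 [-0.06322465  0.92401506 -4.14499528]
shift mm [ 0.  -0.8  4.7] turn deg [ 0.04 -0.06 -0.04] rows 0.12
```

Call:
send_rows([
  {"linear": [0, -0.0004, 0.006], "delta_rot": [0, 0, 0], "fingers": 0.0},
  {"linear": [-0.0001, 0, 0.008], "delta_rot": [0, 0, 0], "fingers": 0.0},
  {"linear": [-0.0001, 0, 0.006], "delta_rot": [0, 0, 0], "fingers": 0.0},
  {"linear": [-0.0001, 0, 0.004], "delta_rot": [0, 0, 0], "fingers": 0.0},
  {"linear": [0, 0, 0.003], "delta_rot": [0, 0, 0], "fingers": 0.0},
  {"linear": [0, 0, 0], "delta_rot": [0, 0, 0], "fingers": 0.0},
])

```text
clock: 6.68
position: [0.5768, -0.0267, 0.125]
ee_rot: [-0.005, 0.993, -0.116, 0.01]
contact_force: [0.4, 0.1, -3.7]
width: 0.0071
```

```bash
python3 - <<'E'
from plan import *
p,R,s=tool();print(s['clock'],p,s['width'],s['contact_force'],s['moment']);to([.5767,-.026,.092],RL)
E
```

```text
6.6833 [ 0.57680852 -0.02669328  0.12502221] 0.00709165592129305 [ 0.38279188  0.12723477 -3.73558758] [-0.00608244  0.020198    0.016011  ]
shift mm [-0.9 -0.2 33. ] turn deg [ 0.03 -0.08 -0.11] rows 0.79
```

Already below the rim with no contact force. I'll continue down gently.

Call:
send_rows([
  {"linear": [-0.0004, 0, 0.006], "delta_rot": [0, 0, 0], "fingers": 0.0},
  {"linear": [-0.0002, 0, 0.007], "delta_rot": [0, 0, 0], "fingers": 0.0},
  {"linear": [-0.0002, 0, 0.006], "delta_rot": [0, 0, 0], "fingers": 0.0},
  {"linear": [-0.0001, 0, 0.004], "delta_rot": [0, 0, 0], "fingers": 0.0},
  {"linear": [0, 0, 0.002], "delta_rot": [0, 0, 0], "fingers": 0.0},
  {"linear": [0, 0, 0.002], "delta_rot": [0, 0, 0], "fingers": 0.0},
  {"linear": [0, 0, 0], "delta_rot": [0, 0, 0], "fingers": 0.0},
])

```text
clock: 7.27
position: [0.5764, -0.0263, 0.0945]
ee_rot: [-0.005, 0.993, -0.116, 0.009]
contact_force: [0.8, 0.1, -3.5]
width: 0.0074
```

```bash
python3 - <<'E'
from plan import *
p,R,s=tool();print(s['clock'],p,s['width'],s['contact_force'],s['moment']);to([.5767,-.026,.092],RL)
E
```

```text
7.2667 [ 0.57641642 -0.02629241  0.09450748] 0.007417305598234205 [ 0.8283329   0.11846469 -3.53700206] [-0.04944182 -0.00505112 -0.03906634]
shift mm [ 0.2 -0.3  2.5] turn deg [ 0.05 -0.04 -0.08] rows 0.06
```

Call:
send_rows([
  {"linear": [0, 0, 0.001], "delta_rot": [0, 0, 0], "fingers": 0.0},
  {"linear": [0, 0, 0.001], "delta_rot": [0, 0, 0], "fingers": 0.0},
  {"linear": [0, 0, 0.001], "delta_rot": [0, 0, 0], "fingers": 0.0},
  {"linear": [0, 0, 0.001], "delta_rot": [0, 0, 0], "fingers": 0.0},
  {"linear": [0, 0, 0], "delta_rot": [0, 0, 0], "fingers": 0.0},
])

```text
clock: 7.68
position: [0.5772, -0.0264, 0.0909]
ee_rot: [-0.005, 0.993, -0.116, 0.01]
contact_force: [-0.3, 0.6, -4.0]
width: 0.007
```

```bash
python3 - <<'E'
from plan import *
p,R,s=tool();print(s['clock'],p,s['width'],s['contact_force'],s['moment'])
E
```

```text
7.6833 [ 0.57723487 -0.02644583  0.09092553] 0.006962874684415566 [-0.34054149  0.57816964 -4.02533709] [-0.07267133 -0.00394838  0.00738612]
```

Call:
send_rows([
  {"linear": [0, 0, 0.001], "delta_rot": [0, 0, 0], "fingers": 0.0},
  {"linear": [0, 0, 0.001], "delta_rot": [0, 0, 0], "fingers": 0.0},
  {"linear": [0, 0, 0.001], "delta_rot": [0, 0, 0], "fingers": 0.0},
  {"linear": [0, 0, 0], "delta_rot": [0, 0, 0], "fingers": 0.0},
])

```text
clock: 8.02
position: [0.5779, -0.0265, 0.0883]
ee_rot: [-0.005, 0.993, -0.116, 0.011]
contact_force: [0.3, 0.5, -4.2]
width: 0.0073
```

```bash
python3 - <<'E'
from plan import *
p,R,s=tool();print(s['clock'],p,s['width'],s['contact_force'],s['moment'])
E
```

```text
8.0167 [ 0.57791946 -0.02654462  0.08833791] 0.007347386367956578 [ 0.27140941  0.49660323 -4.22411924] [-0.05574211 -0.00371867  0.02581988]
```

```bash
python3 - <<'E'
from plan import *
im=manip.get_image('wrist');W=cam('wrist');sc=manip.get_image('scene')
x,y=proj([.564,-.031,.05],cam('scene'))[0].astype(int);print(x,y)
A=cv2.resize(im[100:330,130:390],(400,354),interpolation=cv2.INTER_CUBIC);B=cv2.resize(sc[y-44:y+44,x-50:x+50],(400,354),interpolation=cv2.INTER_CUBIC)
save(np.hstack([A,B]),'k.png',k=1)
E
```

```text
249 202
```

View pics/k.png

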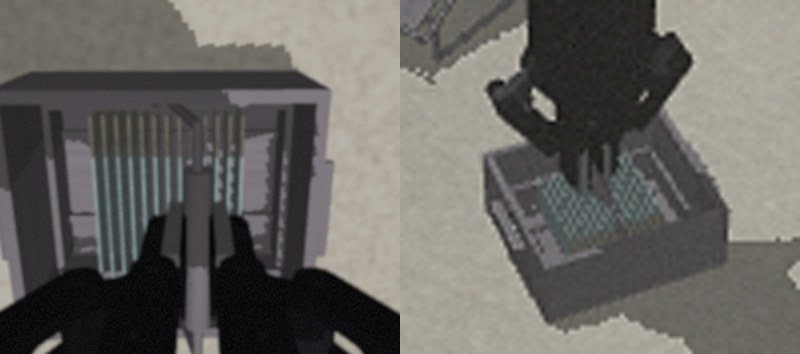

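Both views show the rack inside the dish between all four walls, with slide tops below the rim. The force says it isn't resting on the floor yet, so I'll lower it further in 1 mm steps.

Call:
send_rows([
  {"linear": [-0.0007, 0, 0.0015], "delta_rot": [0, 0, 0], "fingers": 0.0},
  {"linear": [-0.0002, 0, 0.0015], "delta_rot": [0, 0, 0], "fingers": 0.0},
  {"linear": [0, 0, 0], "delta_rot": [0, 0, 0], "fingers": 0.0},
])

```text
clock: 8.37
position: [0.5788, -0.0267, 0.088]
ee_rot: [-0.004, 0.993, -0.116, 0.014]
contact_force: [0.1, 0.4, -5.1]
width: 0.007
```

```bash
python3 - <<'E'
from plan import *
p,R,s=tool();print(s['clock'],p,s['width'],s['contact_force'],s['moment'])
E
```

```text
8.3667 [ 0.5787615  -0.02672548  0.08802213] 0.006952990071747442 [ 0.08261747  0.39018242 -5.06076114] [-0.09577312  0.09070943  0.02400117]
```

The z motion stalled while the bar was pushed towards +x. That is what happens when the rack rests on the floor and the leaning handle gives way. Releasing, rising and closing.

Call:
send_rows([
  {"linear": [0, 0, 0], "delta_rot": [0, 0, 0], "fingers": 0.03},
  {"linear": [0, 0, 0], "delta_rot": [0, 0, 0], "fingers": 0.03},
  {"linear": [0, 0, 0], "delta_rot": [0, 0, 0], "fingers": 0.03},
  {"linear": [0, 0, 0], "delta_rot": [0, 0, 0], "fingers": 0.03},
  {"linear": [0, 0, -0.01], "delta_rot": [0, 0, 0], "fingers": 0.03},
  {"linear": [0, 0, -0.02], "delta_rot": [0, 0, 0], "fingers": 0.03},
  {"linear": [0, 0, -0.025], "delta_rot": [0, 0, 0], "fingers": 0.03},
  {"linear": [0, 0, -0.02], "delta_rot": [0, 0, 0], "fingers": 0.02},
  {"linear": [0, 0, -0.005], "delta_rot": [0, 0, 0], "fingers": 0.0},
  {"linear": [0, 0, 0], "delta_rot": [0, 0, 0], "fingers": 0.0},
  {"linear": [0, 0, 0], "delta_rot": [0, 0, 0], "fingers": 0.0},
])

```text
clock: 9.28
position: [0.5773, -0.0269, 0.1745]
ee_rot: [-0.005, 0.993, -0.116, 0.015]
contact_force: [-0.1, 0.0, -0.9]
width: 0.0004
```

```bash
cat >> h.py <<'E'
D0=np.array([.564,-.031]);YD=-.233
def dp(x,tip,yaw=YD):
    e=np.array([np.cos(YD),np.sin(YD)]);to([*(D0+x*e),tip+.025],down(yaw))
E
python3 - <<'E'
from plan import *
p,R,s=tool();print(s['clock'],p,s['width'],s['contact_force'])
dp(-.015,.115)
W=cam('wrist')
im=manip.get_image('wrist');np.savez('Wk.npz',im=im,K=W[0],r=W[1],t=W[2])
for r in manip.masks_of('rack_bar','wrist'):
    q=np.argwhere(r['pixels'])[:,::-1].astype(np.float32);m=cv2.minAreaRect(q);print(r['p'],r['extent'],m)
    b=back([m[0]],.073,W)[0];v=b[:2]-D0;print('bar rel dish',v@[np.cos(YD),np.sin(YD)],v@[-np.sin(YD),np.cos(YD)])
E
```

```text
9.2833 [ 0.57727531 -0.02685797  0.17454438] 0.0004171572505577902 [-0.14348751  0.01060641 -0.8543179 ]
shift mm [-28.    7.5  33.7] turn deg [-0.74 -1.67  0.07] rows 1.06
0.82 [247.0, 144.4, 266.3, 233.1] ((257.3212890625, 187.58348083496094), (87.13834381103516, 16.741689682006836), 84.49451446533203)
bar rel dish 0.014578843771889893 0.018280150044182406
```

Call:
send_rows([
  {"linear": [-0.014, 0.004, 0.005], "delta_rot": [-0.35, -0.85, 0], "fingers": 0.0},
  {"linear": [-0.014, 0.003, 0.01], "delta_rot": [-0.35, -0.85, 0], "fingers": 0.0},
  {"linear": [0, 0, 0.015], "delta_rot": [0, 0, 0], "fingers": 0.0},
  {"linear": [0, 0, 0], "delta_rot": [0, 0, 0], "fingers": 0.0},
  {"linear": [0, 0, 0], "delta_rot": [0, 0, 0], "fingers": 0.0},
])

```text
clock: 9.8
position: [0.5443, -0.0266, 0.1369]
ee_rot: [-0.001, 0.993, -0.116, -0.007]
contact_force: [0.6, 0.8, -0.2]
width: -0.0001
```

```bash
python3 - <<'E'
from plan import *
p,R,s=tool();print(s['clock'],p,s['width'],s['contact_force'])
dp(-.015,.057);dp(.022,.045)
E
```

```text
9.8 [ 0.54429952 -0.02660647  0.13686515] -8.692913377940209e-05 [ 0.58707061  0.8276072  -0.19285809]
shift mm [ 5.9 -0.3 54.8] turn deg [0.03 0.75 0.07] rows 1.32
shift mm [43.1 -0.3 66.3] turn deg [0.03 0.75 0.07] rows 1.9
```

Call:
send_rows([
  {"linear": [0, 0, 0.012], "delta_rot": [0, 0.4, 0], "fingers": 0.0},
  {"linear": [0, 0, 0.018], "delta_rot": [0, 0.3, 0], "fingers": 0.0},
  {"linear": [0, 0, 0.013], "delta_rot": [0, 0, 0], "fingers": 0.0},
  {"linear": [0, 0, 0.006], "delta_rot": [0, 0, 0], "fingers": 0.0},
  {"linear": [0, 0, 0], "delta_rot": [0, 0, 0], "fingers": 0.0},
  {"linear": [0, 0, 0], "delta_rot": [0, 0, 0], "fingers": 0.0},
])

```text
clock: 10.3
position: [0.5462, -0.0268, 0.0866]
ee_rot: [0.0, 0.993, -0.116, 0.0]
contact_force: [0.6, 0.1, -0.1]
width: -0.0001
```

```bash
python3 - <<'E'
from plan import *
p,R,s=tool();print(s['clock'],p,s['width'],s['contact_force'])
dp(-.015,.057);dp(.022,.046)
E
```

```text
10.3 [ 0.54619462 -0.02681745  0.08660312] -7.651597074629432e-05 [ 0.63900632  0.07371369 -0.07023515]
shift mm [ 3.3 -0.   4.6] turn deg [ 0.01 -0.03  0.07] rows 0.14
shift mm [40.3  0.  15.6] turn deg [ 0.01 -0.03  0.07] rows 1.04
```

Tips are at 62 mm. Pushing the bar towards +x, descending slightly.

Call:
send_rows([
  {"linear": [0.005, 0, 0.001], "delta_rot": [0, 0, 0], "fingers": 0.0},
  {"linear": [0.006, 0, 0.001], "delta_rot": [0, 0, 0], "fingers": 0.0},
  {"linear": [0.006, 0, 0.002], "delta_rot": [0, 0, 0], "fingers": 0.0},
  {"linear": [0.006, 0, 0.003], "delta_rot": [0, 0, 0], "fingers": 0.0},
  {"linear": [0.006, 0, 0.003], "delta_rot": [0, 0, 0], "fingers": 0.0},
  {"linear": [0.006, 0, 0.003], "delta_rot": [0, 0, 0], "fingers": 0.0},
  {"linear": [0.004, 0, 0.002], "delta_rot": [0, 0, 0], "fingers": 0.0},
  {"linear": [0, 0, 0], "delta_rot": [0, 0, 0], "fingers": 0.0},
])

```text
clock: 10.97
position: [0.586, -0.036, 0.0712]
ee_rot: [-0.0, 0.993, -0.116, -0.003]
contact_force: [-1.8, -0.0, 1.0]
width: -0.0003
```

```bash
python3 - <<'E'
from plan import *
p,R,s=tool();print(s['clock'],p,s['width'],s['contact_force'])
dp(.022,.046);dp(.022,.09);dp(.042,.075)
E
```

```text
10.9667 [ 0.58601169 -0.03602171  0.07123215] -0.00026053860155320676 [-1.82404096 -0.01906198  1.01929753]
shift mm [-0.6  0.2  0.2] turn deg [-0.    0.32  0.06] rows 0.04
shift mm [ -0.8   0.2 -43.8] turn deg [-0.    0.32  0.06] rows 1.05
shift mm [ 19.3   0.2 -28.9] turn deg [-0.    0.32  0.06] rows 0.83
```

Call:
send_rows([
  {"linear": [-0.003, 0, -0.008], "delta_rot": [0, 0, 0], "fingers": 0.0},
  {"linear": [0, 0, -0.018], "delta_rot": [0, 0.3, 0], "fingers": 0.0},
  {"linear": [0, 0, -0.013], "delta_rot": [0, 0, 0], "fingers": 0.0},
  {"linear": [0.005, 0, -0.004], "delta_rot": [0, 0, 0], "fingers": 0.0},
  {"linear": [0.01, 0, 0], "delta_rot": [0, 0, 0], "fingers": 0.0},
  {"linear": [0.005, 0, 0], "delta_rot": [0, 0, 0], "fingers": 0.0},
  {"linear": [0, 0, 0], "delta_rot": [0, 0, 0], "fingers": 0.0},
  {"linear": [0, 0, 0], "delta_rot": [0, 0, 0], "fingers": 0.0},
])

```text
clock: 11.63
position: [0.6107, -0.042, 0.1193]
ee_rot: [0.001, 0.993, -0.116, 0.008]
contact_force: [-0.0, -0.3, -0.3]
width: -0.0001
```

```bash
python3 - <<'E'
from plan import *
p,R,s=tool();print(s['clock'],p,s['width'],s['contact_force'])
dp(.040,.037)
W=cam('wrist');im=manip.get_image('wrist');np.savez('Wf.npz',im=im,K=W[0],r=W[1],t=W[2])
for r in manip.masks_of('rack_bar','wrist'):
    q=np.argwhere(r['pixels'])[:,::-1].astype(np.float32);m=cv2.minAreaRect(q);print(r['p'],r['extent'],m)
    for z in(.05,.06):
        b=back([m[0]],z,W)[0];v=b[:2]-D0;print('bar rel dish',v@[np.cos(YD),np.sin(YD)],v@[-np.sin(YD),np.cos(YD)])
E
```

```text
11.6333 [ 0.61066822 -0.04195237  0.11934165] -0.00010571955366725712 [-0.01351059 -0.3163807  -0.28062353]
shift mm [-8.8  0.1 57.2] turn deg [-0.01 -0.88  0.06] rows 1.39
0.82 [206.4, 145.4, 253.1, 265.6] ((232.04046630859375, 204.31687927246094), (44.7861442565918, 118.16732025146484), 5.339236736297607)
bar rel dish 0.030832183007276782 0.007561853484151818
bar rel dish 0.031651619739185864 0.011283393372938813
```

Call:
send_rows([
  {"linear": [-0.005, 0, 0], "delta_rot": [0, -0.5, 0], "fingers": 0.0},
  {"linear": [-0.003, 0, 0.006], "delta_rot": [0, -0.4, 0], "fingers": 0.0},
  {"linear": [0, 0, 0.01], "delta_rot": [0, 0, 0], "fingers": 0.0},
  {"linear": [0, 0, 0.006], "delta_rot": [0, 0, 0], "fingers": 0.0},
  {"linear": [0, 0, 0], "delta_rot": [0, 0, 0], "fingers": 0.0},
  {"linear": [0, 0, 0], "delta_rot": [0, 0, 0], "fingers": 0.0},
])

```text
clock: 12.23
position: [0.5984, -0.0391, 0.0919]
ee_rot: [-0.0, 0.993, -0.116, -0.005]
contact_force: [0.5, -0.5, 0.3]
width: -0.0001
```

```bash
python3 - <<'E'
from plan import *
p,R,s=tool();print(s['clock'],p,s['width'],s['contact_force'])
dp(.040,.038)
E
```

```text
12.2333 [ 0.59841558 -0.03914777  0.09189723] -0.00011214895387454512 [ 0.45304872 -0.45197878  0.28583466]
shift mm [ 4.9  0.  28.9] turn deg [0.01 0.56 0.07] rows 0.7
```

Call:
send_rows([
  {"linear": [0.002, 0, 0.002], "delta_rot": [0, 0.3, 0], "fingers": 0.0},
  {"linear": [0.002, 0, 0.004], "delta_rot": [0, 0.2, 0], "fingers": 0.0},
  {"linear": [0, 0, 0.005], "delta_rot": [0, 0, 0], "fingers": 0.0},
  {"linear": [0, 0, 0.005], "delta_rot": [0, 0, 0], "fingers": 0.0},
  {"linear": [0, 0, 0.004], "delta_rot": [0, 0, 0], "fingers": 0.0},
  {"linear": [0, 0, 0.003], "delta_rot": [0, 0, 0], "fingers": 0.0},
  {"linear": [0, 0, 0], "delta_rot": [0, 0, 0], "fingers": 0.0},
])

```text
clock: 12.82
position: [0.6096, -0.0418, 0.07]
ee_rot: [0.001, 0.993, -0.116, 0.008]
contact_force: [0.9, 0.0, 1.4]
width: 0.0001
```

```bash
python3 - <<'E'
from plan import *
p,R,s=tool();print(s['clock'],p,s['width'],s['contact_force'])
dp(.040,.037)
E
```

```text
12.8167 [ 0.60960957 -0.04176174  0.07000776] 0.0001063032590914383 [0.86671692 0.0433578  1.41917717]
shift mm [-7.   0.1  7.9] turn deg [-0.01 -0.9   0.06] rows 0.25
```

Call:
send_rows([
  {"linear": [-0.003, 0, 0.001], "delta_rot": [0, -0.5, 0], "fingers": 0.0},
  {"linear": [-0.001, 0, 0.002], "delta_rot": [0, -0.2, 0], "fingers": 0.0},
  {"linear": [0, 0, 0.002], "delta_rot": [0, 0, 0], "fingers": 0.0},
  {"linear": [0, 0, 0.0015], "delta_rot": [0, 0, 0], "fingers": 0.0},
  {"linear": [0, 0, 0], "delta_rot": [0, 0, 0], "fingers": 0.0},
])

```text
clock: 13.23
position: [0.6041, -0.0404, 0.0623]
ee_rot: [-0.0, 0.993, -0.116, -0.0]
contact_force: [0.8, -1.0, 2.0]
width: -0.0
```

```bash
python3 - <<'E'
from plan import *
p,R,s=tool();print(s['clock'],p,s['width'],s['contact_force'])
dp(.040,.037)
E
```

```text
13.2333 [ 0.60406858 -0.04040178  0.06230268] -3.2565489255058834e-05 [ 0.82842718 -1.04503729  1.99277828]
shift mm [-1.2  0.1  0.3] turn deg [-0.01  0.04  0.06] rows 0.03
```

Tips are at 37 mm and the bar is flat to within about 0.05 rad. I'll rise and check, using masks for the lid at the same time.

Call:
send_rows([
  {"linear": [0, 0, -0.01], "delta_rot": [0, 0, 0], "fingers": 0.0},
  {"linear": [0, 0, -0.02], "delta_rot": [0, 0, 0], "fingers": 0.0},
  {"linear": [0, 0, -0.035], "delta_rot": [0, 0, 0], "fingers": 0.03},
  {"linear": [0, 0, -0.035], "delta_rot": [0, 0, 0], "fingers": 0.06},
  {"linear": [0, 0, -0.03], "delta_rot": [0, 0, 0], "fingers": 0.06},
  {"linear": [0, 0, -0.02], "delta_rot": [0, 0, 0], "fingers": 0.06},
  {"linear": [0, 0, 0], "delta_rot": [0, 0, 0], "fingers": 0.06},
  {"linear": [0, 0, 0], "delta_rot": [0, 0, 0], "fingers": 0.06},
])

```text
clock: 13.9
position: [0.5955, -0.0384, 0.2168]
ee_rot: [-0.001, 0.993, -0.116, -0.013]
contact_force: [-0.2, 0.7, -0.9]
width: 0.0599
```

```bash
python3 - <<'E'
from plan import *
p,R,s=tool();print(s['clock'],p,s['width'])
W=cam('wrist');im=manip.get_image('wrist');np.savez('Wf.npz',im=im,K=W[0],r=W[1],t=W[2],p=p,R=R.as_matrix())
md=pick('dish','wrist');
if md is not None:
    q=np.argwhere(md);print('dish mask',q.min(0),q.max(0));print(fit(DISH,[(W,md)],[.564,-.031,-.233]))
T=cam('top');S=cam('scene');t=manip.get_image('top');s_=manip.get_image('scene')
md=pick('dish','top',(259,184));ms=pick('dish','scene',(250,210))
# lid fit: plate box in tilted pose
for c,C,near in(('top',T,(360,195)),('scene',S,(200,145))):
    for n in('lid','lid_handle'):
        m=pick(n,c,near)
        if m is not None:
            q=np.argwhere(m)[:,::-1].astype(np.float32);print(c,n,cv2.minAreaRect(q),len(q))
            np.save(f'{c}_{n}.npy',m)
x,y=proj([.564,-.031,.03],W)[0].astype(int);print(x,y)
A=cv2.resize(im[max(0,y-70):y+70,x-80:x+80],(480,420),interpolation=cv2.INTER_CUBIC)
B=cv2.resize(t[165:225,325:395],(320,274),interpolation=cv2.INTER_CUBIC);B2=cv2.resize(s_[105:180,165:245],(320,300),interpolation=cv2.INTER_CUBIC)
Cc=np.zeros((574,800,3),np.uint8);Cc[:420,:480]=A;Cc[:274,480:]=B;Cc[274:574,480:]=B2
save(Cc,'m.png',k=1)
E
```

```text
13.9 [ 0.59548564 -0.03843558  0.21680594] 0.059855158556210146
dish mask [121 166] [226 298]
(array([ 0.5640165 , -0.03066046, -0.22972365]), np.float64(0.049868705644122935))
top lid ((359.1781005859375, 195.8082275390625), (44.00747299194336, 39.79399490356445), 69.44395446777344) 1574
top lid_handle ((359.558837890625, 195.73529052734375), (40.503448486328125, 43.89894485473633), 75.96376037597656) 1595
scene lid ((199.1279754638672, 138.85682678222656), (33.44059753417969, 43.6870231628418), 27.758541107177734) 1113
scene lid_handle ((199.2000274658203, 139.60000610351562), (32.199378967285156, 42.93250274658203), 26.56505012512207) 1094
233 173
```

View pics/m.png

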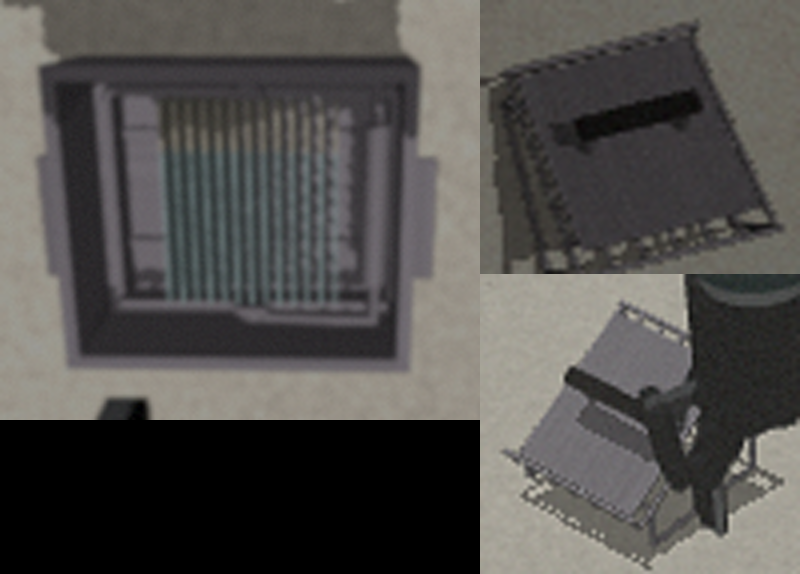

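The rack stands in the dish with its handle wire folded flat along the +x end, at (375,100–320). The black lid handle spans (578,125)–(702,105) in the top crop. Next I'll triangulate it.

```bash
cat >> h.py <<'E'
def tri(pa,A,pb,B):
    P=lambda C:C[0]@np.c_[cv2.Rodrigues(C[1])[0],C[2]]
    X=cv2.triangulatePoints(P(A),P(B),np.array(pa,float),np.array(pb,float)).ravel();X=X[:3]/X[3]
    return X,proj(X,A)-pa,proj(X,B)-pb
def lidR(psi,t=np.pi/6): return Ro.from_euler('z',psi)*Ro.from_euler('y',t)*Ro.from_euler('x',np.pi)
E
python3 - <<'E'
from plan import *
T=cam('top');S=cam('scene')
X,_,_=r=tri([360,190],T,[198.1,135.4],S);print(r)
e1=tri([346.4,192.1],T,[209.5,141],S)[0];e2=tri([373.6,188],T,[187,130.2],S)[0];print(e1,e2,np.linalg.norm(e1-e2))
psi=.2;R=lidR(psi);n=-R.as_matrix()[:,2];to(X+n*.12,R)
p,R0,s=tool();to([X[0]+n[0]*.12,X[1]+n[1]*.12,p[2]])
E
```

```text
(array([ 0.54557936, -0.30361287,  0.08749276]), array([[-0.68765876,  0.87179524]]), array([[-0.74316126, -0.1108001 ]]))
[ 0.53607271 -0.26368354  0.08900371] [ 0.55499994 -0.34393052  0.08476167] 0.08255793930423327
shift mm [ 67.1 244.4  21.9] turn deg [ -6.76 -27.97 -24.05] rows 6.1
shift mm [ 66.5 244.4  -1.6] turn deg [0. 0. 0.] rows 6.07
```

Call:
send_rows([
  {"linear": [0.0105, 0.025, -0.003], "delta_rot": [0, 0, 0], "fingers": 0.06},
  {"linear": [0.0105, 0.04, -0.003], "delta_rot": [0, 0, 0], "fingers": 0.06},
  {"linear": [0.0105, 0.04, -0.003], "delta_rot": [0, 0, 0], "fingers": 0.06},
  {"linear": [0.0105, 0.04, 0], "delta_rot": [0, 0, 0], "fingers": 0.06},
  {"linear": [0.0105, 0.04, 0], "delta_rot": [0, 0, 0], "fingers": 0.06},
  {"linear": [0.008, 0.03, 0], "delta_rot": [0, 0, 0], "fingers": 0.06},
  {"linear": [0.003, 0.01, 0], "delta_rot": [-1.2, -4.6, -4], "fingers": 0.06},
  {"linear": [0, 0, 0], "delta_rot": [-1.2, -4.6, -4], "fingers": 0.06},
  {"linear": [0, 0, 0], "delta_rot": [-1.2, -4.6, -4], "fingers": 0.06},
  {"linear": [0, 0, 0], "delta_rot": [-1.2, -4.6, -4], "fingers": 0.06},
  {"linear": [0, 0, 0], "delta_rot": [-1, -4, -3], "fingers": 0.06},
  {"linear": [0, 0, 0], "delta_rot": [0, 0, 0], "fingers": 0.06},
])

```text
clock: 15.4
position: [0.6047, -0.285, 0.2181]
ee_rot: [0.024, 0.973, 0.058, -0.221]
contact_force: [0.9, -0.2, -0.3]
width: 0.06
```

```bash
python3 - <<'E'
from plan import *
p,R,s=tool();print(s['clock'],p,s['qpos'].round(2))
X=np.array([.5456,-.3036,.0875]);R=lidR(.22);n=-R.as_matrix()[:,2];to(X+n*.12,R)
E
```

```text
15.4 [ 0.60467688 -0.28504522  0.21810076] [-0.42  0.65  1.05 -0.25  1.81 -0.56]
shift mm [10.5  4.8 24.7] turn deg [-1.46 -4.3  -5.41] rows 0.99
```

Call:
send_rows([
  {"linear": [0.009, 0.004, 0.01], "delta_rot": [-1.3, -3.5, -4.5], "fingers": 0.06},
  {"linear": [0, 0, 0.01], "delta_rot": [0, 0, 0], "fingers": 0.06},
  {"linear": [0, 0, 0], "delta_rot": [0, 0, 0], "fingers": 0.06},
  {"linear": [0, 0, 0], "delta_rot": [0, 0, 0], "fingers": 0.06},
  {"linear": [0, 0, 0], "delta_rot": [0, 0, 0], "fingers": 0.06},
])

```text
clock: 15.82
position: [0.6036, -0.2901, 0.1945]
ee_rot: [0.028, 0.963, 0.096, -0.249]
contact_force: [-0.2, -0.9, 0.6]
width: 0.06
```

```bash
python3 - <<'E'
from plan import *
p,R,s=tool();print(s['clock'],p)
X=np.array([.5456,-.3036,.0875]);Rt=lidR(.22);n=-Rt.as_matrix()[:,2];to(X+n*.12,Rt)
W=cam('wrist');im=manip.get_image('wrist');np.savez('WL.npz',im=im,K=W[0],r=W[1],t=W[2],p=p,R=R.as_matrix())
h=proj(X,W)[0];print('handle px',h)
x,y=h.astype(int)
g=cv2.cvtColor(im,cv2.COLOR_RGB2GRAY)
print(np.percentile(g[y-60:y+60,x-60:x+60],[1,5,20,50,80]))
for nme in('lid','lid_handle'):
    for r in manip.masks_of(nme,'wrist'):
        q=np.argwhere(r['pixels'])[:,::-1].astype(np.float32);print(nme,r['p'],cv2.minAreaRect(q),len(q))
m=((g<30)&(np.arange(384)[:,None]<y+60)).astype(np.uint8);N,l,st,ce=cv2.connectedComponentsWithStats(m)
for i in range(1,N):
    if st[i,4]>150: q=np.argwhere(l==i)[:,::-1].astype(np.float32);print('dark',st[i],cv2.minAreaRect(q))
save(im,'n.png')
E
```

```text
15.8167 [ 0.60362197 -0.29008274  0.19448471]
shift mm [1.9 0.5 2.5] turn deg [-0.26 -0.92 -1.11] rows 0.2
handle px [258.68385865 192.36382858]
[ 9. 15. 65. 97. 99.]
lid 0.72 ((258.71551513671875, 183.16380310058594), (111.27822875976562, 139.0537567138672), 86.633544921875) 14586
lid_handle 0.88 ((258.9432067871094, 183.05343627929688), (111.33976745605469, 138.59075927734375), 86.56636810302734) 14548
dark [251 153  16  83 968] ((259.30352783203125, 193.85601806640625), (81.84031677246094, 12.350900650024414), 86.42366790771484)
```

View pics/n.png

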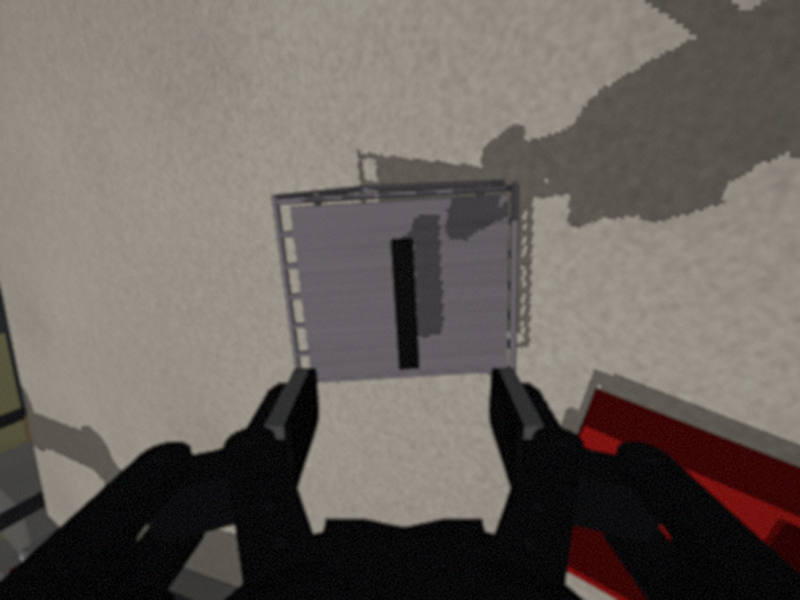

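The wrist view shows the lid square-on. Plate corners are at about (291,207), (308,381) and (515,374), and the black bar runs from (402,238) to (409,368). The parts of the fixed stand are clear of it. I'll solve the pose by least squares.

```bash
cat > lid.py <<'E'
from h import *
from scipy.optimize import least_squares
d=np.load('WL.npz');W=(d['K'],d['r'],d['t'])
P=np.array([[-6,37,26],[6,37,26],[-6,-37,36],[6,-37,36],[-64,55.5,4],[-64,-55.5,4],[64,-55.5,4]])/1e3
px=np.array([(391,239),(413,238),(399,369),(419,367),(291,207),(308,381),(515,374)])/1.5625
def pose(v): return Ro.from_euler('z',v[3])*Ro.from_euler('y',v[4] if len(v)>4 else np.pi/6)
def res(v): return (proj(pose(v).apply(P)+v[:3],W)-px).ravel()
r4=least_squares(res,[.53,-.30,.06,.22]);r5=least_squares(res,[.53,-.30,.06,.22,.52])
v=r4.x;n=pose(v).as_matrix()[:,2];X=v[:3]+n*.031
E
python3 - <<'E'
from lid import *
print(r4.x.round(4),r4.fun.round(1));print(r5.x.round(4),r5.fun.round(1))
print('handle',X,'from5',r5.x[:3]+pose(r5.x).as_matrix()[:,2]*.031)
to(X+n*.007,lidR(v[3]))
E
```

```text
[ 0.537  -0.3056  0.0699  0.2597] [ 0.4 -0.6  0.6 -0.8  0.4  1.9  1.2  2.4 -1.3 -0.7  1.8  0.1 -3.6 -2.5]
[ 0.5378 -0.3052  0.0702  0.2642  0.4828] [-0.3 -0.8 -0.  -0.9 -0.4  1.9  0.5  2.6 -0.4 -0.9  2.9 -0.7 -2.1 -1.5]
handle [ 0.55199831 -0.30163661  0.09676246] from5 [ 0.551704   -0.30144866  0.09764284]
shift mm [ 1.40e+00 -1.00e-01  1.05e+02] turn deg [-1.32 -0.97 -3.08] rows 2.52
```

Call:
send_rows([
  {"linear": [0.001, 0, 0.012], "delta_rot": [-0.7, -0.5, -1.5], "fingers": 0.05},
  {"linear": [0, 0, 0.02], "delta_rot": [-0.5, -0.4, -1], "fingers": 0.05},
  {"linear": [0, 0, 0.02], "delta_rot": [0, 0, 0], "fingers": 0.05},
  {"linear": [0, 0, 0.012], "delta_rot": [0, 0, 0], "fingers": 0.05},
  {"linear": [0, 0, 0.004], "delta_rot": [0, 0, 0], "fingers": 0.05},
  {"linear": [0, 0, 0], "delta_rot": [0, 0, 0], "fingers": 0.05},
  {"linear": [0, 0, 0], "delta_rot": [0, 0, 0], "fingers": 0.05},
])

```text
clock: 16.55
position: [0.5726, -0.3005, 0.1423]
ee_rot: [0.038, 0.961, 0.118, -0.249]
contact_force: [0.7, 0.7, -0.2]
width: 0.0499
```

```bash
python3 - <<'E'
from lid import *
p,R,s=tool();print(s['clock'],p,s['width'],s['contact_force']);to(X+n*.004,lidR(v[3]))
C=cam('wrist');im=manip.get_image('wrist');g=cv2.cvtColor(im,cv2.COLOR_RGB2GRAY)
x,y=proj(X,C)[0];print('pred handle px',x,y)
m=(g<30).astype(np.uint8);N,l,st,ce=cv2.connectedComponentsWithStats(m)
for i in range(1,N):
    if st[i,4]>150: q=np.argwhere(l==i)[:,::-1].astype(np.float32);print('dark',st[i],cv2.minAreaRect(q))
for i,j in((0,1),(2,3)):
    print('pred',proj(pose(v).apply(P[[i,j]])+v[:3],C).round(1).tolist())
# measured bar edges in rows
for row in range(150,300,10):
    c=np.where(g[row,200:320]<30)[0]+200
    print(row,c.min() if len(c) else None,c.max() if len(c) else None,len(c),end=' | ')
E
```

```text
16.55 [ 0.57256847 -0.3005106   0.14233505] 0.04987263459594981 [ 0.69417814  0.73362663 -0.17347285]
shift mm [ 4.5 -4.6 45.6] turn deg [ 0.35 -0.88 -1.  ] rows 1.1
pred handle px 265.96273779684657 218.96877810517032
dark [ 256  161   18  108 1766] ((264.5, 214.5), (107.0, 17.0), 90.0)
dark [    0   235   512   149 37596] ((255.50003051757812, 309.0), (147.99996948242188, 510.99993896484375), 90.0)
pred [[255.5, 161.2], [274.7, 160.8]]
pred [[257.8, 273.0], [275.7, 272.6]]
150 None None 0 | 160 None None 0 | 170 256 272 17 | 180 256 272 17 | 190 256 273 18 | 200 256 273 18 | 210 257 272 16 | 220 257 273 17 | 230 258 273 16 | 240 206 310 27 | 250 203 314 34 | 260 200 317 42 | 270 200 319 25 | 280 200 319 21 | 290 200 319 15 |
```

```bash
cat >> lid.py <<'E'
P2=np.array([[0,37,26],[0,-37,36]])/1e3;px2=np.array([(264.5,161),(265.8,268.5)])
E
python3 - <<'E'
from lid import *
C=cam('wrist')
f2=lambda v:(proj(pose(v).apply(P2)+v[:3],C)-px2).ravel()
r=least_squares(f2,v);print(r.x,r.fun);u=r.x;n2=pose(u).as_matrix()[:,2];X2=u[:3]+n2*.031;print('handle',X2,'depth change',(X2-X)@n)
np.save('u.npy',u);to(X2+n2*.005,lidR(u[3]))
E
```

```text
[ 0.53392978 -0.30816149  0.0639404   0.25603328] [-5.68434189e-14  1.42108547e-13  0.00000000e+00  1.70530257e-13]
handle [ 0.54892451 -0.30423619  0.09078719] depth change -0.006993843797397309
shift mm [ 4.2 -3.  51.9] turn deg [ 0.48 -0.9  -0.82] rows 1.25
```

Call:
send_rows([
  {"linear": [0.003, -0.002, 0.006], "delta_rot": [0.4, -0.7, -0.7], "fingers": 0.05},
  {"linear": [0.001, -0.001, 0.012], "delta_rot": [0, 0, 0], "fingers": 0.05},
  {"linear": [0, 0, 0.012], "delta_rot": [0, 0, 0], "fingers": 0.05},
  {"linear": [0, 0, 0.007], "delta_rot": [0, 0, 0], "fingers": 0.05},
  {"linear": [0, 0, 0.003], "delta_rot": [0, 0, 0], "fingers": 0.05},
  {"linear": [0, 0, 0], "delta_rot": [0, 0, 0], "fingers": 0.05},
  {"linear": [0, 0, 0], "delta_rot": [0, 0, 0], "fingers": 0.05},
])

```text
clock: 17.18
position: [0.5606, -0.3024, 0.107]
ee_rot: [0.035, 0.959, 0.124, -0.252]
contact_force: [0.6, -0.2, -0.3]
width: 0.05
```

```bash
cat >> lid.py <<'E'
import os
if os.path.exists('u.npy'): u=np.load('u.npy');n2=pose(u).as_matrix()[:,2];X2=u[:3]+n2*.031
E
python3 - <<'E'
from lid import *
p,R,s=tool();print(s['clock'],p,s['width'],s['contact_force']);to(X2+n2*.005,lidR(u[3]))
im=manip.get_image('wrist');g=cv2.cvtColor(im,cv2.COLOR_RGB2GRAY)
for row in range(130,240,10):
    c=np.where(g[row,200:320]<30)[0]+200
    print(row,c.min() if len(c) else None,c.max() if len(c) else None,len(c),end=' | ')
print(proj(pose(u).apply(P2)+u[:3],cam('wrist')))
E
```

```text
17.1833 [ 0.560572   -0.30235843  0.10703562] 0.04999707565579764 [ 0.57378281 -0.15502488 -0.29482659]
shift mm [-2.2 -1.2 14.9] turn deg [ 0.34 -0.57 -0.08] rows 0.36
130 None None 0 | 140 None None 0 | 150 None None 0 | 160 None None 0 | 170 None None 0 | 180 243 263 21 | 190 242 264 23 | 200 242 264 23 | 210 243 264 22 | 220 243 263 21 | 230 243 264 22 | [[254.71073302 178.67066773]
 [255.35113451 307.75176662]]
```

Call:
send_rows([
  {"linear": [-0.002, -0.001, 0.004], "delta_rot": [0.3, -0.4, 0], "fingers": 0.05},
  {"linear": [0, 0, 0.005], "delta_rot": [0, 0, 0], "fingers": 0.05},
  {"linear": [0, 0, 0.003], "delta_rot": [0, 0, 0], "fingers": 0.05},
  {"linear": [0, 0, 0], "delta_rot": [0, 0, 0], "fingers": 0.04},
  {"linear": [0, 0, 0], "delta_rot": [0, 0, 0], "fingers": 0.03},
  {"linear": [0, 0, 0], "delta_rot": [0, 0, 0], "fingers": 0.03},
])

```text
clock: 17.73
position: [0.5533, -0.3037, 0.0979]
ee_rot: [0.034, 0.959, 0.123, -0.254]
contact_force: [-0.2, 0.4, 0.1]
width: 0.0299
```

```bash
python3 - <<'E'
from lid import *
p,R,s=tool();print(s['clock'],p,s['width'],s['contact_force']);to(X2+n2*.005,lidR(u[3]))
im=manip.get_image('wrist');g=cv2.cvtColor(im,cv2.COLOR_RGB2GRAY)
for row in range(170,240,10):
    c=np.where(g[row,200:320]<30)[0]+200
    print(row,c.min() if len(c) else None,c.max() if len(c) else None,len(c),end=' | ')
E
```

```text
17.7333 [ 0.5533098  -0.30372434  0.09785123] 0.029879353977593632 [-0.20729194  0.42893336  0.144589  ]
shift mm [-0.3 -0.6  3.3] turn deg [ 0.11 -0.25 -0.12] rows 0.08
170 None None 0 | 180 None None 0 | 190 245 268 24 | 200 245 268 24 | 210 245 268 24 | 220 245 268 24 | 230 245 268 24 |
```

Call:
send_rows([
  {"linear": [-0.0005, 0, 0.002], "delta_rot": [0, -0.2, 0], "fingers": 0.03},
  {"linear": [0, 0, 0.0005], "delta_rot": [0, 0, 0], "fingers": 0.02},
  {"linear": [0, 0, 0], "delta_rot": [0, 0, 0], "fingers": 0.01},
  {"linear": [0, 0, 0], "delta_rot": [0, 0, 0], "fingers": 0.0},
  {"linear": [0, 0, 0], "delta_rot": [0, 0, 0], "fingers": 0.0},
  {"linear": [0, 0, 0], "delta_rot": [0, 0, 0], "fingers": 0.0},
  {"linear": [0, 0, 0], "delta_rot": [0, 0, 0], "fingers": 0.0},
], force=70)

```text
clock: 18.37
position: [0.5522, -0.3043, 0.0962]
ee_rot: [0.035, 0.958, 0.123, -0.256]
contact_force: [-0.5, -0.0, -0.7]
width: 0.0109
```

```bash
python3 - <<'E'
from lid import *
p,R,s=tool();print(s['clock'],p,s['width'],s['contact_force'],s['moment']);to(X2+n2*.005,lidR(u[3]))
E
```

```text
18.3667 [ 0.55224056 -0.30427491  0.09619041] 0.010894150160335028 [-0.47619462 -0.03001473 -0.69492218] [ 0.10968095 -0.28871447 -0.0344063 ]
shift mm [-0.1 -0.9  1.3] turn deg [ 0.17 -0.11 -0.12] rows 0.04
```

Call:
send_rows([
  {"linear": [-0.003, 0, -0.005], "delta_rot": [0, 0, 0], "fingers": 0.0},
  {"linear": [-0.006, 0, -0.01], "delta_rot": [0, 0, 0], "fingers": 0.0},
  {"linear": [-0.01, 0, -0.017], "delta_rot": [0, 0, 0], "fingers": 0.0},
  {"linear": [-0.012, 0, -0.02], "delta_rot": [0, 0, 0], "fingers": 0.0},
  {"linear": [-0.012, 0, -0.02], "delta_rot": [0, 0, 0], "fingers": 0.0},
  {"linear": [-0.01, 0, -0.018], "delta_rot": [0, 0, 0], "fingers": 0.0},
  {"linear": [-0.005, 0, -0.009], "delta_rot": [0, 0, 0], "fingers": 0.0},
  {"linear": [0, 0, 0], "delta_rot": [0, 0, 0], "fingers": 0.0},
], force=90)

```text
clock: 19.03
position: [0.5505, -0.303, 0.2165]
ee_rot: [0.032, 0.958, 0.123, -0.256]
contact_force: [-0.3, -0.1, -3.0]
width: 0.0105
```

```bash
python3 - <<'E'
from lid import *
p,R,s=tool();print(s['clock'],p,s['width'],s['contact_force'],s['moment'],s['qpos'].round(2));to([.564,-.031,.20],down(-.233))
for t in('lid',):
    for r in manip.find_in(t,'top'): print(r)
C=cam('wrist');im=manip.get_image('wrist');np.savez('WH.npz',im=im,K=C[0],r=C[1],t=C[2],p=p,R=R.as_matrix())
m=pick('lid','wrist')
if m is not None:
    q=np.argwhere(m)[:,::-1].astype(np.float32);print(cv2.minAreaRect(q),len(q))
E
```

```text
19.0333 [ 0.55050363 -0.30304561  0.21647872] 0.010527623029117802 [-0.32637372 -0.10980134 -3.00746179] [ 0.09546366 -0.45961552  0.05423378] [-0.44  0.6   1.17 -0.33  1.77 -0.7 ]
shift mm [  79.3 -259.8  -26.1] turn deg [ 7.22 29.33 27.35] rows 6.54
{'extent': [334.4, 173.2, 385.9, 219.8], 'p': 0.85}
((259.0, 233.5), (189.0, 242.0), 90.0) 30075
```

Call:
send_rows([
  {"linear": [0, 0, -0.003], "delta_rot": [0.6, 2.5, 2.3], "fingers": 0.0},
  {"linear": [0, 0, -0.003], "delta_rot": [1.1, 4.5, 4.2], "fingers": 0.0},
  {"linear": [0, 0, -0.003], "delta_rot": [1.1, 4.5, 4.2], "fingers": 0.0},
  {"linear": [0, 0, 0], "delta_rot": [1.1, 4.5, 4.2], "fingers": 0.0},
  {"linear": [0, 0, 0], "delta_rot": [1.1, 4.5, 4.2], "fingers": 0.0},
  {"linear": [0, 0, 0], "delta_rot": [0.9, 3.8, 3.5], "fingers": 0.0},
  {"linear": [0, 0, 0], "delta_rot": [0.4, 1.5, 1.5], "fingers": 0.0},
  {"linear": [0, 0, 0], "delta_rot": [0, 0, 0], "fingers": 0.0},
])

```text
clock: 19.85
position: [0.5482, -0.2967, 0.2034]
ee_rot: [-0.006, 0.994, -0.098, -0.039]
contact_force: [-0.2, -1.3, -2.4]
width: 0.0103
```

```bash
python3 - <<'E'
from lid import *
p,R,s=tool();print(s['clock'],p,s['width'],s['contact_force'],s['moment']);to([.564,-.031,.22],down(-.233))
E
```

```text
19.85 [ 0.54824409 -0.29666574  0.20335555] 0.010285736136141947 [-0.18893042 -1.26997091 -2.42504297] [-0.04876728 -0.05176487 -0.02426537]
shift mm [ -37.3 -263.7  -12.9] turn deg [-0.12  4.47  2.15] rows 6.39
```

Call:
send_rows([
  {"linear": [-0.002, -0.015, -0.004], "delta_rot": [0, 1.5, 0.7], "fingers": 0.0},
  {"linear": [-0.004, -0.03, -0.004], "delta_rot": [0, 1.5, 0.7], "fingers": 0.0},
  {"linear": [-0.005, -0.034, -0.002], "delta_rot": [0, 1, 0.5], "fingers": 0.0},
  {"linear": [-0.005, -0.034, 0], "delta_rot": [0, 0, 0], "fingers": 0.0},
  {"linear": [-0.005, -0.034, 0], "delta_rot": [0, 0, 0], "fingers": 0.0},
  {"linear": [-0.005, -0.034, 0], "delta_rot": [0, 0, 0], "fingers": 0.0},
  {"linear": [-0.003, -0.025, 0], "delta_rot": [0, 0, 0], "fingers": 0.0},
  {"linear": [-0.002, -0.015, 0], "delta_rot": [0, 0, 0], "fingers": 0.0},
  {"linear": [-0.001, -0.006, 0], "delta_rot": [0, 0, 0], "fingers": 0.0},
  {"linear": [0, 0, 0], "delta_rot": [0, 0, 0], "fingers": 0.0},
  {"linear": [0, 0, 0], "delta_rot": [0, 0, 0], "fingers": 0.0},
])

```text
clock: 20.77
position: [0.5592, -0.0585, 0.1974]
ee_rot: [-0.002, 0.994, -0.111, -0.024]
contact_force: [-0.5, 0.2, -2.2]
width: 0.0105
```

```bash
python3 - <<'E'
from lid import *
p,R,s=tool();print(s['clock'],p,s['width'],s['contact_force'],s['moment'],R.as_matrix()[:,2].round(4));to([.564,-.031,.22],down(-.233))
C=cam('wrist');im=manip.get_image('wrist');np.savez('WH.npz',im=im,K=C[0],r=C[1],t=C[2],p=p,R=R.as_matrix())
g=cv2.cvtColor(im,cv2.COLOR_RGB2GRAY).astype(int)
# lid left/right/top plate edges: print gradient peaks on scan lines
def peaks(a,th=12):
    dd=np.abs(cv2.GaussianBlur(np.diff(a).astype(np.float32).reshape(1,-1),(5,1),0).ravel());return [(i,int(dd[i])) for i in range(2,len(dd)-2) if dd[i]>5 and dd[i]==dd[i-2:i+3].max()]
for r in(150,180,210): print('row',r,peaks(g[r]))
for c in(190,220,300,330): print('col',c,peaks(g[:260,c]))
for n_ in('lid','dish'):
    for r in manip.masks_of(n_,'wrist'): print(n_,r['p'],r['extent'])
E
```

```text
20.7667 [ 0.559214   -0.05849517  0.19741286] 0.010493264320769888 [-0.45831798  0.20158897 -2.1959335 ] [-0.04062328 -0.05878338  0.0159026 ] [-0.0478  0.0087 -0.9988]
shift mm [ -2.5 -27.8 -22.6] turn deg [0.14 2.78 0.58] rows 0.86
row 150 [(137, 29), (291, 13), (378, 17), (436, 19), (443, 5), (464, 9), (477, 8), (481, 21)]
row 180 [(141, 31), (309, 11), (335, 11), (346, 9), (354, 9), (374, 17)]
row 210 [(145, 31), (245, 18), (270, 17), (351, 12), (370, 17)]
col 190 [(139, 11), (239, 11)]
col 220 [(93, 8), (107, 7), (140, 7), (245, 11), (254, 10)]
col 300 [(81, 17), (94, 9), (128, 9), (138, 9), (141, 9), (166, 6), (241, 13)]
col 330 [(94, 14), (100, 7), (138, 9), (184, 13), (231, 13)]
lid 0.67 [138.4, 139.0, 377.8, 329.7]
dish 0.79 [0.9, 0.0, 40.0, 46.4]
dish 0.61 [189.5, 94.9, 339.0, 141.5]
dish 0.42 [466.7, 344.9, 491.6, 360.1]
```

```bash
cat > hold.py <<'E'
from h import *
from scipy.optimize import least_squares
d=np.load('WH.npz');C=(d['K'],d['r'],d['t']);p0=d['p'];R0=Ro.from_matrix(d['R'])
def pts(v,L): # v: a,b,depth(of underside),yaw,pitch ; lid frame -> world. lid z = -tool z
    B=R0*Ro.from_euler('zy',[v[3],v[4] if len(v)>4 else 0])*Ro.from_euler('x',np.pi)
    return proj(B.apply(L)+p0+R0.apply(v[:3]),C)
def res(v):
    l=pts(v,np.array([[-64,55.5,4],[-64,-10,4],[64,55.5,4],[64,-10,4],[-64,55.5,0],[64,55.5,0]])/1e3);r=[]
    f=lambda a,b,row:a[0]+(b[0]-a[0])*(row-a[1])/(b[1]-a[1])
    for row,cl,cr in((150,137.5,378.5),(180,141.5,374.5),(210,145.5,370.5)): r+=[f(l[0],l[1],row)-cl,f(l[2],l[3],row)-cr]
    for c,row in((190,139.5),(220,140),(330,138.5)): r.append(l[4][1]+(l[5][1]-l[4][1])*(c-l[4][0])/(l[5][0]-l[4][0])-row)
    return r
E
python3 - <<'E'
from hold import *
for n in(4,5):
    r=least_squares(res,[0,0,.037,0,0][:n]);print(r.x.round(4),np.round(r.fun,1))
E
```

```text
[ 0.0004 -0.0021  0.0348 -0.0066] [-0.1 -0.3  0.   0.   0.1  0.3  0.2 -0.5  0.3]
[ 0.0017 -0.0022  0.0344 -0.0002 -0.0678] [ 0.1 -0.1 -0.   0.  -0.1  0.1  0.3 -0.4  0.1]
```

```bash
cat >> hold.py <<'E'
G=lambda z:to([.5631,-.0326,z],down(-.2376))
E
python3 - <<'E'
from hold import *
G(.16)
E
```

```text
shift mm [ -0.7 -27.2  37.9] turn deg [0.12 2.7  0.7 ] rows 1.12
```

Call:
send_rows([
  {"linear": [0, -0.006, 0.002], "delta_rot": [0, 1, 0.3], "fingers": 0.0},
  {"linear": [0, -0.009, 0.006], "delta_rot": [0, 1, 0.3], "fingers": 0.0},
  {"linear": [0, -0.006, 0.01], "delta_rot": [0, 0.4, 0], "fingers": 0.0},
  {"linear": [0, -0.002, 0.008], "delta_rot": [0, 0, 0], "fingers": 0.0},
  {"linear": [0, 0, 0.004], "delta_rot": [0, 0, 0], "fingers": 0.0},
  {"linear": [0, 0, 0], "delta_rot": [0, 0, 0], "fingers": 0.0},
  {"linear": [0, 0, 0], "delta_rot": [0, 0, 0], "fingers": 0.0},
])

```text
clock: 21.5
position: [0.5655, -0.0457, 0.167]
ee_rot: [0.003, 0.992, -0.123, -0.001]
contact_force: [1.1, 0.4, -2.8]
width: 0.01
```

```bash
python3 - <<'E'
from hold import *
p,R,s=tool();print(s['clock'],p,s['width'],s['contact_force'],s['moment']);G(.12)
E
```

```text
21.5 [ 0.56551964 -0.04574421  0.16703292] 0.009997446877251006 [ 1.05905112  0.41457974 -2.83256725] [-0.02418111  0.03044054 -0.00187876]
shift mm [ -5.5 -12.5  47. ] turn deg [ 0.36  0.1  -0.49] rows 1.17
```

Call:
send_rows([
  {"linear": [-0.003, -0.006, 0.004], "delta_rot": [0.2, 0, -0.3], "fingers": 0.0},
  {"linear": [-0.002, -0.005, 0.008], "delta_rot": [0, 0, 0], "fingers": 0.0},
  {"linear": [0, 0, 0.012], "delta_rot": [0, 0, 0], "fingers": 0.0},
  {"linear": [0, 0, 0.008], "delta_rot": [0, 0, 0], "fingers": 0.0},
  {"linear": [0, 0, 0.004], "delta_rot": [0, 0, 0], "fingers": 0.0},
  {"linear": [0, 0, 0], "delta_rot": [0, 0, 0], "fingers": 0.0},
  {"linear": [0, 0, 0], "delta_rot": [0, 0, 0], "fingers": 0.0},
])

```text
clock: 22.08
position: [0.5638, -0.0334, 0.129]
ee_rot: [0.001, 0.993, -0.121, -0.0]
contact_force: [-0.2, -0.2, -3.3]
width: 0.0104
```

```bash
python3 - <<'E'
from hold import *
p,R,s=tool();print(s['clock'],p,s['width'],s['contact_force'],s['moment']);G(.10)
im=manip.get_image('wrist');W=cam('wrist')
for r in manip.masks_of('dish','wrist'):
    m=np.array(r['pixels']);q=np.argwhere(m)[:,::-1].astype(np.float32);print(r['p'],r['extent'],len(q))
g=cv2.cvtColor(im,cv2.COLOR_RGB2GRAY).astype(int)
e=proj(np.array([[np.cos(YD)*x-np.sin(YD)*y+D0[0],np.sin(YD)*x+np.cos(YD)*y+D0[1],.051] for x,y in((-63,54.5),(63,54.5),(-58,49.5),(58,49.5))])*1,W) if 0 else None
L=np.array([(-.063,.0545,.051),(.063,.0545,.051),(-.063,.0545,0),(.063,.0545,0)])
print('pred dish near rim/bottom',proj(Ro.from_euler('z',-.231).apply(L)+[.564,-.0308,0],W).round(1).tolist())
for c in(200,230,290,320): print(c,[int(x) for x in g[90:150:2,c]])
E
```

```text
22.0833 [ 0.56380235 -0.0333604   0.12902462] 0.010361796916439212 [-0.18482655 -0.17082576 -3.2659741 ] [0.02738536 0.03202981 0.01093244]
shift mm [-0.9 -0.6 29. ] turn deg [ 0.12  0.01 -0.25] rows 0.7
0.9 [162.4, 127.3, 349.3, 138.5] 2443
pred dish near rim/bottom [[164.4, 132.7], [348.2, 130.7], [183.2, 126.1], [330.1, 124.5]]
200 [112, 109, 108, 108, 114, 115, 112, 113, 112, 112, 112, 114, 113, 113, 111, 111, 112, 114, 83, 53, 54, 67, 78, 77, 76, 67, 73, 74, 73, 74]
230 [112, 115, 112, 110, 109, 113, 113, 113, 110, 112, 110, 110, 111, 115, 114, 113, 116, 117, 82, 52, 52, 71, 78, 77, 73, 65, 72, 75, 75, 75]
290 [180, 176, 175, 172, 126, 113, 114, 112, 112, 116, 116, 112, 113, 114, 115, 110, 111, 103, 62, 53, 56, 68, 76, 75, 73, 71, 112, 125, 122, 120]
320 [179, 177, 175, 175, 180, 180, 174, 172, 174, 178, 147, 112, 114, 113, 116, 114, 110, 98, 58, 53, 55, 74, 74, 73, 71, 72, 113, 124, 122, 122]
```

The dish's near wall matches the prediction to within half a pixel. Descending to just above the mouth.

Call:
send_rows([
  {"linear": [-0.0007, -0.0004, 0.004], "delta_rot": [0.1, 0, -0.2], "fingers": 0.0},
  {"linear": [0, 0, 0.007], "delta_rot": [0, 0, 0], "fingers": 0.0},
  {"linear": [0, 0, 0.007], "delta_rot": [0, 0, 0], "fingers": 0.0},
  {"linear": [0, 0, 0.004], "delta_rot": [0, 0, 0], "fingers": 0.0},
  {"linear": [0, 0, 0.002], "delta_rot": [0, 0, 0], "fingers": 0.0},
  {"linear": [0, 0, 0], "delta_rot": [0, 0, 0], "fingers": 0.0},
  {"linear": [0, 0, 0], "delta_rot": [0, 0, 0], "fingers": 0.0},
])

```text
clock: 22.77
position: [0.5643, -0.0332, 0.1039]
ee_rot: [0.0, 0.993, -0.119, 0.001]
contact_force: [-0.1, 0.7, -2.8]
width: 0.0106
```

```bash
python3 - <<'E'
from hold import *
p,R,s=tool();print(s['clock'],p,s['width'],s['contact_force'],s['moment']);G(.0858)
E
```

```text
22.7667 [ 0.56428484 -0.03322505  0.10390841] 0.010583164329465206 [-0.07322604  0.65710372 -2.83503553] [ 0.00483927  0.02934668 -0.01089288]
shift mm [-1.4 -0.3 18.1] turn deg [ 0.   -0.17 -0.05] rows 0.44
```

Call:
send_rows([
  {"linear": [-0.0013, -0.0002, 0.002], "delta_rot": [0, -0.15, 0], "fingers": 0.0},
  {"linear": [-0.0002, 0, 0.003], "delta_rot": [0, 0, 0], "fingers": 0.0},
  {"linear": [0, 0, 0.002], "delta_rot": [0, 0, 0], "fingers": 0.0},
  {"linear": [0, 0, 0], "delta_rot": [0, 0, 0], "fingers": 0.0},
  {"linear": [0, 0, 0], "delta_rot": [0, 0, 0], "fingers": 0.0},
])

```text
clock: 23.18
position: [0.5631, -0.0327, 0.0966]
ee_rot: [0.0, 0.993, -0.119, 0.001]
contact_force: [0.7, 0.7, -2.6]
width: 0.0102
```

```bash
python3 - <<'E'
from hold import *
p,R,s=tool();print(s['clock'],p,s['width'],s['contact_force'],s['moment']);G(.0858)
E
```

```text
23.1833 [ 0.56314753 -0.0327107   0.09655969] 0.010185035082271964 [ 0.72091505  0.70551999 -2.61253402] [ 0.02446305 -0.0401157   0.01916673]
shift mm [-0.1 -0.1 10.8] turn deg [-0.   -0.06 -0.05] rows 0.26
```

On target in xy and yaw. I'll lower in small steps.

Call:
send_rows([
  {"linear": [-0.0001, 0, 0.002], "delta_rot": [0, 0, 0], "fingers": 0.0},
  {"linear": [-0.0001, 0, 0.002], "delta_rot": [0, 0, 0], "fingers": 0.0},
  {"linear": [-0.0001, 0, 0.002], "delta_rot": [0, 0, 0], "fingers": 0.0},
  {"linear": [0, 0, 0], "delta_rot": [0, 0, 0], "fingers": 0.0},
])

```text
clock: 23.52
position: [0.5631, -0.0327, 0.0903]
ee_rot: [0.0, 0.993, -0.119, 0.001]
contact_force: [0.6, 0.2, -2.5]
width: 0.01
```

```bash
python3 - <<'E'
from hold import *
p,R,s=tool();print(s['clock'],p,s['width'],s['contact_force'],s['moment']);G(.0858)
E
```

```text
23.5167 [ 0.56312564 -0.03265832  0.09033757] 0.009985307215786296 [ 0.58023959  0.21417564 -2.52987574] [-0.00848724 -0.00771775 -0.01600008]
shift mm [-0.  -0.1  4.5] turn deg [-0.   -0.11 -0.04] rows 0.11
```

Call:
send_rows([
  {"linear": [0, 0, 0.0015], "delta_rot": [0, 0, 0], "fingers": 0.0},
  {"linear": [0, 0, 0.0015], "delta_rot": [0, 0, 0], "fingers": 0.0},
  {"linear": [0, 0, 0.001], "delta_rot": [0, 0, 0], "fingers": 0.0},
  {"linear": [0, 0, 0], "delta_rot": [0, 0, 0], "fingers": 0.0},
])

```text
clock: 23.85
position: [0.5633, -0.0327, 0.086]
ee_rot: [0.0, 0.993, -0.119, 0.001]
contact_force: [0.4, -0.5, 0.0]
width: 0.0102
```

```bash
python3 - <<'E'
from hold import *
p,R,s=tool();print(s['clock'],p,s['width'],s['contact_force'],s['moment']);G(.0858)
E
```

```text
23.85 [ 0.5633122  -0.03270465  0.0860247 ] 0.010208487583452752 [ 0.37914773 -0.4644302   0.03474196] [0.00066166 0.00091741 0.02267965]
shift mm [-0.2 -0.1  0.2] turn deg [-0.   -0.13 -0.04] rows 0.02
```

The weight is taken at z = 0.0860, against 0.0858 predicted for fully seated. A small press to confirm, then release and rise.

Call:
send_rows([
  {"linear": [0, 0, 0.0008], "delta_rot": [0, 0, 0], "fingers": 0.0},
  {"linear": [0, 0, 0], "delta_rot": [0, 0, 0], "fingers": 0.0},
])

```text
clock: 24.02
position: [0.5634, -0.0327, 0.0863]
ee_rot: [0.0, 0.993, -0.119, 0.001]
contact_force: [-0.5, -0.1, -2.2]
width: 0.0102
```

```bash
python3 - <<'E'
from hold import *
p,R,s=tool();print(s['clock'],p,s['width'],s['contact_force'],s['moment'])
E
```

```text
24.0167 [ 0.56341864 -0.03272641  0.08628772] 0.010161539706933384 [-0.47072803 -0.07282017 -2.17666749] [-0.02232304  0.00186388 -0.02269299]
```

Call:
send_rows([
  {"linear": [0, 0, 0], "delta_rot": [0, 0, 0], "fingers": 0.02},
  {"linear": [0, 0, 0], "delta_rot": [0, 0, 0], "fingers": 0.035},
  {"linear": [0, 0, 0], "delta_rot": [0, 0, 0], "fingers": 0.04},
  {"linear": [0, 0, 0], "delta_rot": [0, 0, 0], "fingers": 0.04},
  {"linear": [0, 0, -0.01], "delta_rot": [0, 0, 0], "fingers": 0.04},
  {"linear": [0, 0, -0.02], "delta_rot": [0, 0, 0], "fingers": 0.04},
  {"linear": [0, 0, -0.03], "delta_rot": [0, 0, 0], "fingers": 0.05},
  {"linear": [0, 0, -0.03], "delta_rot": [0, 0, 0], "fingers": 0.06},
  {"linear": [0, 0, -0.02], "delta_rot": [0, 0, 0], "fingers": 0.06},
  {"linear": [0, 0, 0], "delta_rot": [0, 0, 0], "fingers": 0.06},
  {"linear": [0, 0, 0], "delta_rot": [0, 0, 0], "fingers": 0.06},
])

```text
clock: 24.93
position: [0.5638, -0.0328, 0.2048]
ee_rot: [0.0, 0.993, -0.119, 0.003]
contact_force: [-0.7, -0.1, -1.2]
width: 0.06
```

```bash
python3 - <<'E'
from h import *
p,R,s=tool();print(s['clock'],p,s['width'],s['contact_force'])
W=cam('wrist');im=manip.get_image('wrist')
LT=box(128,111,51,55)/1e3
for c in('wrist','top','scene'):
    if c!='wrist': manip.get_image(c)
    C=cam(c);h=proj([.564,-.031,.05],C)[0]
    for n in('lid','dish'):
        for r in manip.masks_of(n,c):
            if np.hypot(*(np.array(r['extent']).reshape(2,2).mean(0)-h))<40:
                m=np.array(r['pixels']);print(c,n,round(r['p'],2),np.round(r['extent']),fit(LT if n=='lid' else DISH,[(C,m)],[.564,-.031,-.23]))
g=cv2.cvtColor(im,cv2.COLOR_RGB2GRAY)
for z in(.055,.062):
    L=np.array([(-.064,.0555,z),(.064,.0555,z),(.064,-.0555,z),(-.064,-.0555,z)])
    print('pred lid corners',z,proj(Ro.from_euler('z',-.231).apply(L)+[.564,-.0308,0],W).round(1).tolist())
for n in('tube_rack','stain_bottle','cup'):
    for r in manip.find_in(n,'top'): print(n,round(r['p'],2),np.round(r['extent']))
E
```

```text
24.9333 [ 0.56384496 -0.03278827  0.20484166] 0.06002786595831378 [-0.69138833 -0.07552987 -1.19756697]
wrist lid 0.78 [189. 123. 326. 230.] (array([ 0.56511015, -0.03084581, -0.23240936]), np.float64(0.007592862641079723))
wrist dish 0.69 [185. 118. 326. 197.] (array([ 0.56453371, -0.03034843, -0.2213683 ]), np.float64(0.32164396909840987))
top lid 0.79 [234. 187. 278. 210.] (array([ 0.56429063, -0.02895266, -0.23241256]), np.float64(0.6690452728210172))
scene lid 0.89 [222. 186. 278. 222.] (array([ 0.56488805, -0.02938709, -0.2231707 ]), np.float64(0.05268298839122665))
scene dish 0.68 [220. 205. 282. 234.] (array([ 0.56266987, -0.03020844, -0.28763682]), np.float64(0.48124928075718054))
pred lid corners 0.055 [[187.0, 123.9], [325.0, 122.8], [318.1, 231.5], [195.9, 232.6]]
pred lid corners 0.062 [[185.2, 124.5], [326.8, 123.3], [319.5, 234.5], [194.5, 235.6]]
tube_rack 0.94 [212.  95. 280. 125.]
tube_rack 0.19 [238. 187. 279. 212.]
stain_bottle 0.81 [311. 101. 334. 125.]
cup 0.79 [141. 101. 169. 126.]
cup 0.54 [308. 104. 331. 125.]
```

```bash
python3 - <<'E'
from h import *
W=cam('wrist');im=manip.get_image('wrist');m=pick('lid','wrist')
h=cv2.convexHull(np.argwhere(m)[:,::-1].astype(np.float32)).reshape(-1,2);B=cv2.contourArea(h)
LT=box(128,111,0,4)/1e3
def cost(v):
    q=cv2.convexHull(proj(Ro.from_euler('zyx',v[3:]).apply(LT)+v[:3],W).astype(np.float32)).reshape(-1,2)
    I=cv2.intersectConvexConvex(q,h)[0];return 1-I/(cv2.contourArea(q)+B-I)
x0=np.array([.564,-.031,.054,-.231,0,0]);S=np.vstack([x0]+[x0+np.eye(6)[i]*[.004,.004,.006,.05,.05,.05][i] for i in range(6)])
r=minimize(cost,x0,method='Nelder-Mead',options=dict(initial_simplex=S,maxiter=6000,maxfev=6000,xatol=1e-6,fatol=1e-7));print(r.x.round(4),r.fun)
for z in(.047,.051,.055,.058): print(z,minimize(lambda v:cost([v[0],v[1],z,v[2],0,0]),[.564,-.031,-.231],method='Nelder-Mead').fun)
E
```

```text
[ 0.5651 -0.0303  0.0529 -0.24    0.0225  0.0155] 0.006420114863687654
0.047 0.03564532083217942
0.051 0.011296775491156152
0.055 0.019280919348842462
0.058 0.039531462130048434
```

The image fit puts the lid at the seated height of 51–53 mm and level within noise. One gentle touch on the handle top (expected at TCP z ≈ 0.112) will confirm it is home.

Call:
send_rows([
  {"linear": [0, 0, 0.012], "delta_rot": [0, 0, 0], "fingers": 0.0},
  {"linear": [0, 0, 0.02], "delta_rot": [0, 0, 0], "fingers": 0.0},
  {"linear": [0, 0, 0.02], "delta_rot": [0, 0, 0], "fingers": 0.0},
  {"linear": [0, 0, 0.012], "delta_rot": [0, 0, 0], "fingers": 0.0},
  {"linear": [0, 0, 0.006], "delta_rot": [0, 0, 0], "fingers": 0.0},
  {"linear": [0, 0, 0], "delta_rot": [0, 0, 0], "fingers": 0.0},
  {"linear": [0, 0, 0], "delta_rot": [0, 0, 0], "fingers": 0.0},
])

```text
clock: 26.22
position: [0.5656, -0.0331, 0.1326]
ee_rot: [0.0, 0.993, -0.119, 0.004]
contact_force: [0.2, 0.3, 0.1]
width: 0.0002
```

```bash
python3 - <<'E'
from h import *
p,R,s=tool();print(s['clock'],p,s['width'],s['contact_force']);to([.5638,-.0328,.113],down(-.2376))
E
```

```text
26.2167 [ 0.56562833 -0.03312206  0.13264698] 0.00023574205800930693 [0.1912614  0.25147847 0.09056213]
shift mm [-2.   0.1 19.6] turn deg [-0.03 -0.48 -0.05] rows 0.47
```

Call:
send_rows([
  {"linear": [-0.002, 0, 0.004], "delta_rot": [0, -0.3, 0], "fingers": 0.0},
  {"linear": [0, 0, 0.005], "delta_rot": [0, 0, 0], "fingers": 0.0},
  {"linear": [0, 0, 0.003], "delta_rot": [0, 0, 0], "fingers": 0.0},
  {"linear": [0, 0, 0.0015], "delta_rot": [0, 0, 0], "fingers": 0.0},
  {"linear": [0, 0, 0.0015], "delta_rot": [0, 0, 0], "fingers": 0.0},
  {"linear": [0, 0, 0], "delta_rot": [0, 0, 0], "fingers": 0.0},
])

```text
clock: 26.72
position: [0.5657, -0.0329, 0.1193]
ee_rot: [0.0, 0.993, -0.119, 0.004]
contact_force: [0.2, -0.0, 0.4]
width: 0.0003
```

Call:
send_rows([
  {"linear": [0, 0, 0.0012], "delta_rot": [0, 0, 0], "fingers": 0.0},
  {"linear": [0, 0, 0.0012], "delta_rot": [0, 0, 0], "fingers": 0.0},
])

```text
clock: 26.88
position: [0.566, -0.033, 0.1172]
ee_rot: [0.0, 0.993, -0.119, 0.005]
contact_force: [0.3, -0.7, -0.3]
width: 0.0001
```

Call:
send_rows([
  {"linear": [0, 0, 0.0012], "delta_rot": [0, 0, 0], "fingers": 0.0},
  {"linear": [0, 0, 0.0012], "delta_rot": [0, 0, 0], "fingers": 0.0},
])

```text
clock: 27.05
position: [0.5662, -0.0331, 0.1148]
ee_rot: [0.0, 0.993, -0.119, 0.005]
contact_force: [0.6, -0.0, 0.5]
width: -0.0
```

Call:
send_rows([
  {"linear": [0, 0, 0.0012], "delta_rot": [0, 0, 0], "fingers": 0.0},
  {"linear": [0, 0, 0.0012], "delta_rot": [0, 0, 0], "fingers": 0.0},
])

```text
clock: 27.22
position: [0.5663, -0.0331, 0.1123]
ee_rot: [0.0, 0.993, -0.119, 0.005]
contact_force: [1.0, 0.9, -0.6]
width: -0.0
```

Call:
send_rows([
  {"linear": [0, 0, 0.001], "delta_rot": [0, 0, 0], "fingers": 0.0},
  {"linear": [0, 0, 0.001], "delta_rot": [0, 0, 0], "fingers": 0.0},
])

```text
clock: 27.38
position: [0.5663, -0.033, 0.112]
ee_rot: [0.0, 0.993, -0.119, 0.005]
contact_force: [-3.0, 0.8, 9.1]
width: -0.0003
```

Contact came at exactly z = 0.112 with 9 N and no give, so the lid is home. Backing off and checking once more.

Call:
send_rows([
  {"linear": [0, 0, -0.005], "delta_rot": [0, 0, 0], "fingers": 0.0},
  {"linear": [0, 0, -0.02], "delta_rot": [0, 0, 0], "fingers": 0.0},
  {"linear": [0, 0, -0.035], "delta_rot": [0, 0, 0], "fingers": 0.0},
  {"linear": [0, 0, -0.035], "delta_rot": [0, 0, 0], "fingers": 0.0},
  {"linear": [0, 0, -0.02], "delta_rot": [0, 0, 0], "fingers": 0.0},
  {"linear": [0, 0, 0], "delta_rot": [0, 0, 0], "fingers": 0.0},
  {"linear": [0, 0, 0], "delta_rot": [0, 0, 0], "fingers": 0.0},
])

```text
clock: 27.97
position: [0.5641, -0.0327, 0.2314]
ee_rot: [0.0, 0.993, -0.119, 0.004]
contact_force: [-1.2, 0.8, -0.0]
width: 0.0002
```

```bash
python3 - <<'E'
from h import *
p,R,s=tool();print(s['clock'],p,s['contact_force'])
W=cam('wrist');manip.get_image('wrist');m=pick('lid','wrist')
for z in(.047,.051,.055,.058): print(z,fit(box(128,111,0,4)/1e3,[(W,m)],[.564,-.031,-.23],z=z))
manip.sign_off()
E
```

```text
27.9667 [ 0.56410352 -0.03269658  0.23135617] [-1.23659835  0.80871204 -0.01649381]
0.047 (array([ 0.5645377 , -0.03120341, -0.22908873]), np.float64(0.037050430812934354))
0.051 (array([ 0.56482824, -0.03081235, -0.23308996]), np.float64(0.015547520995248032))
0.055 (array([ 0.56503605, -0.02972588, -0.23474318]), np.float64(0.01650625987127441))
0.058 (array([ 0.56508031, -0.02982104, -0.21548937]), np.float64(0.033336409764349595))
the job is handed in; nothing more can be done
```

The rack stands in the steel dish with its handle folded flat, and the lid is on the dish. I handed the job in at about 28 s with the gripper clear above it.

**Checks that agreed**
- **Rack and handle:** a close picture after folding showed the rack inside the dish with the handle lying along its +x end. The handle was about 0.05 rad from flat, judging by the fingertip height.
- **Lid height:** a light touch on the handle top met resistance at the height expected for a seated lid, with about 9 N and no give.
- **Lid position:** the image fit put the lid about 1 mm from the dish centre and square to the dish.
- **Bystanders:** the overhead camera found the tube rack, bottle and cup within a few pixels of where they started, about what the detector itself varies by.

**Checks that were unclear or disagreed**
- **Lid fit:** the last image fit scored 51 mm and 55 mm height about equally. An earlier one gave 51–53 mm with about 1° of tilt, which I took as noise.
- **Setting the lid down:** the force dropped to zero as the lid touched, then read -2.2 N before I let go. The lid may have dropped a few tenths of a millimetre.
- **Setting the rack down:** the wrist force never clearly showed the rack reaching the dish floor. I judged it from the arm stalling and the expected height.

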